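Clean the print head of the label printer with the cleaning pen

ROBOT

A 6-joint arm with a two-finger parallel gripper is mounted at the origin on the work surface. World frame = base frame: x ahead of the robot, y to its left, z up, the work surface at z = 0. Lengths are in m, angles in degrees, forces in N, time in s.
With the tool pointing down it reaches from about 0.4 to 0.825 m from the base axis. Payload 7 kg.
Tool frame: the origin (TCP) lies on the centre line of the jaws, within the pads' length; the fingertips stand 14 mm ahead of it and the grasp point (between the pads) lies 5 mm behind it; z points along the fingers, y is the line along which they close (so a half turn about z gives the same grasp; the last joint's range is limited). The gripper opens to 88 mm and grips with 3 to 60 N. Pads are 19 mm wide; open, the fingers measure 130 mm over their backs; the gripper's body (78 mm by 193 mm) begins 47 mm behind the grasp point.
Start: joints at [-47.263, 20.546, 0.682, 0, -70.136, -16.507], TCP at [0.298, -0.605, 0.218] pointing down, gripper open.
Joint ranges: [-176.03, 176.03], [-82.01, 121.73], [-58.28, 71.71], [-173.87, 95.51], [-174.79, -0.11], [-173.66, 173.66]. Speed limits (degrees/s): [136.94, 136.94, 172.46, 180, 180, 180].

INTERFACE

Orientations are given as [roll, pitch, yaw] about the fixed x, y, z axes, in that order (R = Rz(yaw) Ry(pitch) Rx(roll)).
In Python, from plant import r gives the robot as it stands.
- The arm moves only by the tool send_rows, never from a script. Its argument "steps" is a list of rows, each an object with "dp": the shift along the tool's x, y, z in mm, a list of three; "roll": the turn about the tool's z in rad; "jaw": the opening in per cent of the stroke, from 0 (shut) to 100 (fully open). In form: [{"dp": [tx, ty, tz], "roll": roll, "jaw": jaw}, ...]. A call has 1 to 5 rows; each row is the pose to reach, as a shift and turn from the pose commanded when the call began, along the tool's axes at that moment; what a row does not reach only later rows make up. A row lasts 1/8 s, in which the tool goes at most 62.5 mm and 10.7 degrees, less where a joint would pass 70% of its speed; a pose out of reach is approached as far as the arm can. A call with a gripper value outside its range is refused whole. The fingers move at their own pace and stop on an object; "newtons" is the grip in N (left out, the last holds). Time passes only in rows, so rows that repeat a pose let the fingers close. It gives the time, the measured TCP pose, the force, the opening and the grip force at its end, in the units of the state.
- r.get_state(): the state, without advancing time (a new reading comes with each control period).
- r.capture(name): name is "side" or "top"; returns a dict with "image" (420x560x3 uint8, blue, green, red), "K" (3x3 intrinsics, pixels), "rvec" (rotation vector, rad) and "tvec" (3), from world to camera coordinates, as OpenCV has them. Camera axes: x right, y down, z forward; pixel columns grow to the right and rows downward; lengths in m; the calibration is good to about 2 mm. A picture is of the moment at which its call begins. There is no depth.
- r.close_job(): hands the job in; it is judged then, once.
The state is a dict: "time_s": time; "joints": joint angles; "qd": joint speeds; "joint_torque": joint torques, N m; "tcp_pos": TCP position; "eef_rot": TCP orientation; "contact_force": force on the tool from outside, world axes, zero at the start; "moment": the same for the moment, N m; "gripper_width": finger opening in m; "gripper_force": force on a finger pad.
Only numpy, scipy, OpenCV 4.12 (cv2) and the standard library are available. Lean on these libraries where they do the work, as an engineer would, in place of code of your own. Each camera call takes 0.05 s, during which the arm holds its last target. There are 200 camera calls.

TASK

The label printer is open for cleaning: take the white and blue cleaning pen from the pen stand, hold it square to the sloping print head, set its felt tip down on the far end of the thin brown print line (the end farther from the robot) and draw it slowly all the way to the near end, pressing lightly but steadily and not lifting it on the way. The head floats on springs and may sit deeper or crooked, so feel for it and follow it without ever bearing down hard. Then stand the pen back in its socket, tip down and fully home, and let go; keep the gripper off the printer and leave the lid, the two markers, the label roll and the culture dishes as they are.

Things in the scene. Friction and masses are not known exactly. Their poses are not given: they have to be found in the camera images.
- printer: Label printer, fixed to the bench, cream and charcoal, 240 mm deep, 200 mm wide, walls 108 mm high. Origin: centre of its underside; x runs from its front panel (88 mm high, at x -120 mm) to its rear, y along its width, z up. It stands sideways: the front faces roughly to the robot's right (world -y), its +y side faces the robot. The paper bay is empty.
- head_bay: Black bracket ends of the print head, fixed in the printer at its x -70, y 0, z 112 mm; same frame as point print_line. The pale head plate between them is 26 mm across (x), 118 mm long (y), free at both ends (side walls 84 mm from its middle). Pressed, the plate yields about 1 mm per 3 N, springs back, and bottoms after 4 mm; over 8 N is bearing down too hard.
- print_line (a point): Nominal middle of the brown print line, 3 mm wide, 104 mm long (52 each way along y). x goes up the slope to the printer's rear, y along the line (+y end nearer the robot), z square out of the face, leaning 38 deg to the printer's front. The real face rests 1 to 7 mm below this point (along -z), its ends up to 2.1 mm higher or lower than its middle: not measured, to be felt.
- lid (a joint): Opening angle of the printer's cream lid, rad, 0 shut; found at 0.7 to 0.8 on a stiff hinge along the printer's rear edge (printer x 105, z 112 mm). The lid, with a black roller near its edge, leans over the paper bay behind the head: an upright gripper over the head would foul it, one leaning to the printer's front is clear. Leave it so.
- lid_edge (a point): Middle of the outer edge of the lid, 216 mm out from its hinge line.
- pen: Cleaning pen: white barrel with blue end and blue band, 130 mm long, 14 mm in diameter, 18 to 33 g, with a firm pale round-ended felt tip 8 mm in diameter, 20 mm long. Origin at the end of the tip; z runs up the pen to the blue end. It starts upright, tip down, in one of the three sockets of the stand, tip 8 mm above the bench.
- pen_tip (a point): The end of the pen's felt tip (the pen's origin), axes as the pen.
- stand: Grey pen stand, fixed to the bench, 150 mm long (x), 56 mm wide (y), 50 mm high; origin: centre of its underside. Sockets at x -45, 0 and +45 mm, y 0: 17 mm holes with chamfered mouths, 22 mm deep, then 11 mm holes for the felt. A pen fully home rests on the step between, tip 8 mm above the bench, its upper 88 mm standing out.
- marker_red: Red marker, same shape and size as the cleaning pen, standing in another socket of the stand. Leave it alone.
- marker_black: Black marker, same shape and size, standing in the third socket. Leave it alone.
- label_roll: Roll of white labels lying flat on the bench, 90 mm in diameter, 57 mm high; origin under its centre. Leave it alone.
- dishes: Stack of three red culture dishes, 91 mm in diameter, 48 mm high; origin under its centre. Leave it alone.

How it is judged:
By the outcome, as a careful person would: the job done as asked, in the order asked, and still so for the second after the job is handed in, with the robot touching nothing.
It also fails if it takes over 72 s, if anything falls off the work surface, if the arm or the gripper's body presses on something with over 40 N, if the wrist force passes 120 N, or if a joint passes its speed limit or range.

## Working session

There is one attempt and no reset: what is moved stays moved. The work goes in short steps, Python scripts to look and compute and a tool call to move; the robot and the scene stay as the last step left them, time stands still between calls to the robot, and variables do not carry over. Pictures are saved under pics/ and viewed, at most 10 in all, crops included, and the job is handed in when it is done.

Besides the shell and the picture viewer there is one more tool, called after "Request:" in YAML: its name, and indented under it one key for each argument. send_rows: Moves the arm, as the interface text tells. Its arguments: {"type":"object","properties":{"steps":{"type":"array","items":{"type":"object","properties":{"dp":{"type":"array","items":{"type":"number"}},"roll":{"type":"number"},"jaw":{"type":"number"}}}},"newtons":{"type":"number"}},"required":["steps"]}

```bash
ls -la; mkdir -p pics; python3 - <<'E'
from plant import r
import cv2,numpy as np
print(r.get_state()); print([a for a in dir(r) if a[0]!='_'])
for n in("side","top"):
    c=r.capture(n); cv2.imwrite(f"pics/{n}0.png",c["image"]); np.savez(f"{n}0.npz",**c)
    R=cv2.Rodrigues(c["rvec"])[0]; print(n,c["K"].tolist(),(-R.T@c["tvec"].ravel()).round(3),R.round(3).tolist())
a=cv2.imread("pics/side0.png");
E
```

```text
total 12
drwxr-xr-x  3 agent agent 4096 Dec  3 17:08 .
drwxr-xr-x 23 root  root  4096 Dec  3 17:08 ..
drwxr-xr-x  2 agent agent 4096 Dec  3 17:08 pics
{'time_s': 0.0, 'joints': array([-4.72628370e+01,  2.05922115e+01,  6.33349086e-01, -2.09801326e-02,
       -7.01348255e+01, -1.65074975e+01]), 'qd': array([ 0.01762984, -0.20010735, -0.00701946,  0.12939029, -0.052584  ,
        0.00418964]), 'joint_torque': array([ 7.18160645e-04, -5.82719135e+01,  2.93056458e+01,  6.99729368e+00,
        6.92753209e-03, -1.71849083e-04]), 'tcp_pos': array([ 0.29809329, -0.60505002,  0.217208  ]), 'eef_rot': array([ 1.79904569e+02, -7.71366222e-03, -1.53777473e+02]), 'contact_force': array([-0.46452452,  0.40370674,  0.15246732]), 'moment': array([-0.03638244,  0.00241477,  0.00286551]), 'gripper_force': 0.0, 'gripper_width': 0.08780886481778771}
['Unreachable', 'capture', 'close_job', 'get_state']
side [[488.1502419430908, 0.0, 278.2159528972465], [0.0, 488.1502419430908, 207.84669112955797], [0.0, 0.0, 1.0]] [0.059 0.511 1.017] [[-0.679, -0.734, 0.018], [-0.582, 0.524, -0.622], [0.447, -0.433, -0.783]]
top [[443.0855518860156, 0.0, 274.83342119896486], [0.0, 443.0855518860156, 196.8302399528011], [0.0, 0.0, 1.0]] [ 0.493 -0.004  1.249] [[0.022, -1.0, 0.013], [-0.997, -0.023, -0.073], [0.074, -0.011, -0.997]]
```

View pics/side0.png

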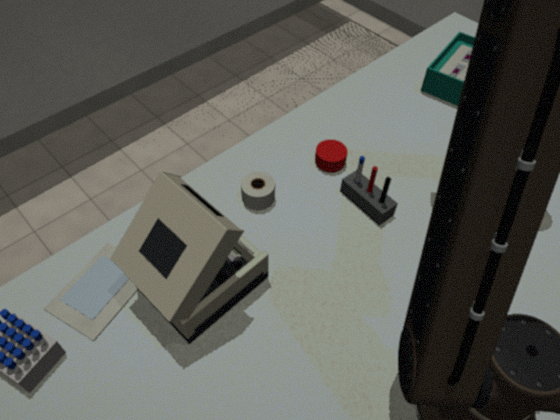

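View pics/top0.png

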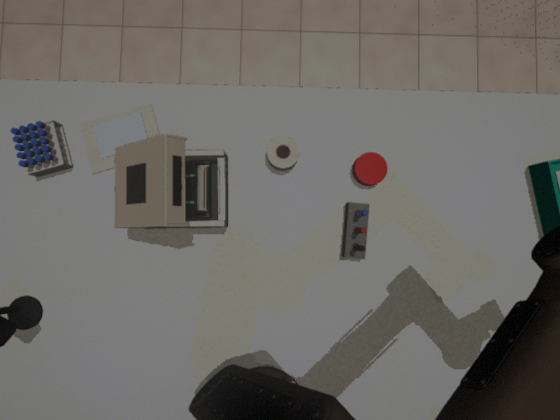

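```bash
cat > h.py <<'E'
import numpy as np,cv2
def cam(f):
    d=np.load(f); return d["image"],d["K"],d["rvec"],d["tvec"].ravel()
def ray(c,px,z):   # pixel -> point on plane height z
    _,K,rv,t=c; R=cv2.Rodrigues(rv)[0]
    d=R.T@np.linalg.solve(K,[px[0],px[1],1.]); o=-R.T@t
    return o+d*(z-o[2])/d[2]
def tri(c1,p1,c2,p2):
    A=[];b=[]
    for (_,K,rv,t),p in((c1,p1),(c2,p2)):
        R=cv2.Rodrigues(rv)[0];d=R.T@np.linalg.solve(K,[p[0],p[1],1.]);d/=np.linalg.norm(d);o=-R.T@t
        P=np.eye(3)-np.outer(d,d);A.append(P);b.append(P@o)
    return np.linalg.lstsq(np.vstack(A),np.hstack(b),rcond=None)[0]
def proj(c,X): return cv2.projectPoints(np.atleast_2d(np.float64(X)),c[2],c[3],c[1],None)[0].reshape(-1,2)
E
python3 - <<'E'
from h import *
T=cam("top0.npz");S=cam("side0.npz")
for c,n,(x0,x1,y0,y1) in((T,"top",(335,385,195,265)),(S,"side",(340,400,145,225))):
    im=c[0][y0:y1,x0:x1];hsv=cv2.cvtColor(im,cv2.COLOR_BGR2HSV)
    for k,lo,hi in(("blue",(100,100,40),(130,255,255)),("red",(0,150,60),(8,255,255)),("black",(0,0,0),(180,255,28))):
        m=cv2.inRange(hsv,lo,hi); nl,_,st,ce=cv2.connectedComponentsWithStats(m)
        print(n,k,[(st[i][:].tolist(),(ce[i]+[x0,y0]).round(1).tolist()) for i in range(1,nl) if st[i,4]>6])
a=cv2.resize(T[0][128:238,105:240],None,fx=4.4,fy=4.4,interpolation=cv2.INTER_CUBIC)
b=cv2.resize(T[0][198:268,335:380],None,fx=4.4,fy=4.4,interpolation=cv2.INTER_CUBIC)
b=cv2.copyMakeBorder(b,0,a.shape[0]-b.shape[0],0,0,cv2.BORDER_CONSTANT)
cv2.imwrite("pics/crop1.png",cv2.convertScaleAbs(np.hstack([a,b]),alpha=1.6))
a=cv2.resize(S[0][160:340,105:285],None,fx=3.3,fy=3.3,interpolation=cv2.INTER_CUBIC)
cv2.imwrite("pics/crop2.png",cv2.convertScaleAbs(a,alpha=1.6))
E
```

```text
top blue [([27, 15, 6, 6, 23], [364.5, 212.4])]
top red [([26, 33, 5, 5, 21], [363.0, 230.2])]
top black []
side blue [([20, 11, 4, 8, 25], [361.4, 159.2])]
side red [([0, 0, 7, 17, 69], [342.6, 152.7]), ([33, 22, 4, 4, 11], [374.6, 168.5])]
side black [([39, 33, 11, 25, 96], [384.2, 191.2]), ([1, 36, 54, 43, 320], [365.5, 205.3])]
```

View pics/crop1.png

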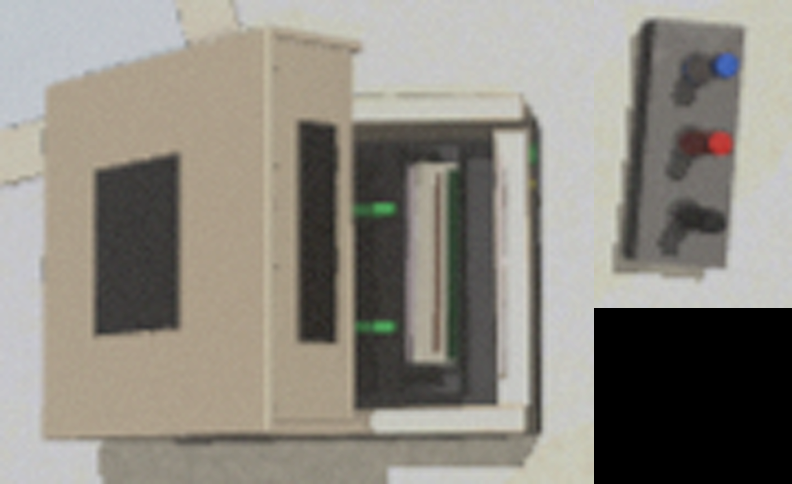

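View pics/crop2.png

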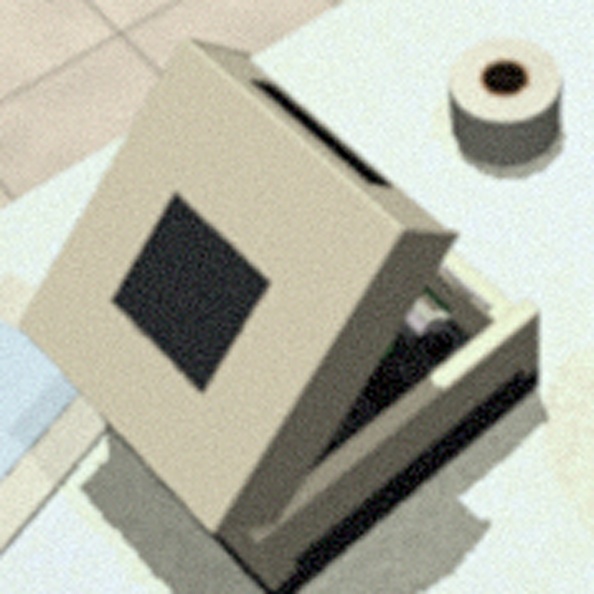

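```bash
python3 - <<'E'
from h import *
T=cam("top0.npz");S=cam("side0.npz")
g=lambda cx,cy:(105+(cx+.5)/4.4-.5,128+(cy+.5)/4.4-.5)
b=ray(T,(364.5,212.4),.135);rd=ray(T,(363,230.2),.135)
print("blue",b.round(4),"red",rd.round(4),np.linalg.norm(b-rd),"tri",tri(T,(364.5,212.4),S,(361.4,159.2)).round(4), tri(T,(363,230.2),S,(374.6,168.5)).round(4))
print("stand top corners",[ray(T,(335+(x-594)/4.4,198+y/4.4),.05).round(4) for x,y in((652,20),(744,27),(726,268),(634,258))])
# brown line: per-row min of red-channel-weighted darkness between cols 199..209
im=T[0].astype(float)
pts=[]
for v in range(166,210):
    row=im[v,200:209].sum(1); 
    bl=im[v,200:209]; 
    if v%6==0: print(v,bl.astype(int).tolist())
    w=np.clip(np.percentile(row,70)-row,0,None)[2:7]; 
    if w.sum()>60: pts.append((202+(w*np.arange(5)).sum()/w.sum(),v))
print(np.round(pts,1).tolist())
for n,(x,y) in dict(wallFfar=(525,95),wallFnear=(523,430),frTopfar=(526,130),frTopnear=(527,404)).items():
    print(n,ray(T,g(x,y),.108).round(4),ray(T,g(x,y),.088).round(4))
print("lid edge",ray(T,g(355,45),.259).round(4),ray(T,g(353,408),.259).round(4))
E
```

```text
blue [ 0.5408 -0.2436  0.135 ] red [ 0.4959 -0.2401  0.135 ] 0.044957639098298655 tri [ 0.5411 -0.245   0.128 ] [ 0.4956 -0.2408  0.1329]
stand top corners [array([ 0.5702, -0.2172,  0.05  ]), array([ 0.5672, -0.2742,  0.05  ]), array([ 0.4192, -0.2641,  0.05  ]), array([ 0.4241, -0.2077,  0.05  ])]
168 [[82, 92, 95], [90, 101, 105], [94, 104, 107], [95, 104, 108], [64, 71, 80], [80, 89, 94], [67, 78, 76], [39, 50, 42], [31, 41, 30]]
174 [[92, 101, 105], [94, 104, 108], [94, 104, 108], [80, 90, 95], [53, 61, 71], [80, 89, 93], [65, 75, 71], [35, 45, 35], [34, 43, 33]]
180 [[94, 102, 105], [94, 104, 107], [93, 104, 107], [79, 88, 94], [52, 59, 70], [80, 90, 95], [64, 74, 71], [33, 44, 34], [30, 40, 30]]
186 [[92, 101, 105], [94, 104, 109], [94, 104, 108], [80, 91, 97], [53, 63, 73], [81, 90, 95], [63, 74, 71], [34, 45, 34], [32, 43, 33]]
192 [[93, 102, 105], [93, 102, 107], [94, 103, 107], [80, 90, 96], [51, 59, 72], [81, 89, 94], [65, 74, 73], [33, 44, 36], [32, 41, 32]]
198 [[93, 103, 107], [92, 103, 107], [94, 103, 107], [81, 90, 97], [56, 65, 77], [80, 90, 96], [65, 75, 73], [32, 
[... 425 characters left out ...]
183.0], [204.7, 184.0], [204.7, 185.0], [204.7, 186.0], [204.7, 187.0], [204.7, 188.0], [204.7, 189.0], [204.7, 190.0], [204.7, 191.0], [204.7, 192.0], [204.8, 193.0], [204.7, 194.0], [204.7, 195.0], [204.7, 196.0], [204.7, 197.0], [204.7, 198.0], [204.6, 199.0], [204.5, 200.0], [204.6, 201.0], [204.6, 202.0], [204.6, 203.0], [204.6, 204.0], [204.6, 205.0], [204.5, 206.0], [204.6, 207.0], [205.4, 208.0], [206.0, 209.0]]
wallFfar [0.6978 0.118  0.108 ] [0.7013 0.1201 0.088 ]
wallFnear [0.5004 0.1131 0.108 ] [0.5005 0.1151 0.088 ]
frTopfar [0.6769 0.1168 0.108 ] [0.6801 0.1189 0.088 ]
frTopnear [0.5156 0.1112 0.108 ] [0.516  0.1132 0.088 ]
lid edge [0.6943 0.1896 0.259 ] [0.5085 0.1837 0.259 ]
```

```bash
cat >> h.py <<'E'
def st():
    from plant import r
    s=r.get_state(); return s
def go(p,yaw,s=None):
    s=s or st(); y=np.radians(s["eef_rot"][2]); d=np.array(p)-s["tcp_pos"]
    X=np.array([np.cos(y),np.sin(y),0]);Y=np.array([np.sin(y),-np.cos(y),0])
    dr=-(yaw-s["eef_rot"][2]); dr=(dr+180)%360-180
    print("dp mm",(1e3*np.array([d@X,d@Y,-d[2]])).round(1),"roll",np.radians(dr).round(3),"| t",round(s["time_s"],2),"tcp",s["tcp_pos"].round(4),"rpy",s["eef_rot"].round(2),"F",s["contact_force"].round(2),"w",round(s["gripper_width"],4),"J",s["joints"].round(0))
E
python3 - <<'E'
from h import *
T=cam("top0.npz");im=T[0].astype(float).sum(2)
pts=[];con=[]
for v in range(158,216):
    w=np.clip(np.array([308,306,275])-im[v,203:206],0,None)  # plate brightness by column
    con.append((v,int(306-im[v,204]),int(im[v,201])))
    if 169<=v<=205: pts.append(((w*[203,204,205]).sum()/w.sum(),v))
print(con)
P=np.array([ray(T,p,.109) for p in pts]);f=np.polyfit(P[:,0],P[:,1],1);print("y=%.4f*x+%.4f"%tuple(f),"resid mm",1e3*np.std(P[:,1]-np.polyval(f,P[:,0])),"yaw",np.degrees(np.arctan(f[0])))
for v in(165.5,166,167,207,208,208.5): print(v,ray(T,(204.1,v),.109).round(4))
go((.541,-.244,.217),-4)
E
```

```text
[(158, 160, 152), (159, 170, 137), (160, 189, 117), (161, 172, 124), (162, 185, 111), (163, 209, 110), (164, 194, 142), (165, 47, 264), (166, -3, 295), (167, 54, 294), (168, 91, 296), (169, 95, 296), (170, 112, 303), (171, 124, 302), (172, 121, 299), (173, 118, 307), (174, 121, 306), (175, 128, 303), (176, 124, 302), (177, 122, 303), (178, 121, 303), (179, 123, 305), (180, 125, 305), (181, 119, 303), (182, 114, 307), (183, 124, 304), (184, 119, 306), (185, 121, 303), (186, 117, 307), (187, 121, 299), (188, 123, 304), (189, 123, 304), (190, 116, 303), (191, 121, 305), (192, 124, 302), (193, 120, 305), (194, 123, 307), (195, 118, 310), (196, 122, 302), (197, 121, 305), (198, 108, 302), (199, 115, 309), (200, 115, 308), (201, 118, 305), (202, 122, 305), (203, 113, 307), (204, 116, 304), (205, 111, 306), (206, 113, 304), (207, 90, 304), (208, 24, 302), (209, 3, 302), (210, 85, 205), (211, 181, 124), (212, 201, 104), (213, 214, 92), (214, 203, 100), (215, 195, 111)]
y=0.0283*x+0.1497 resid mm 0.18718928460797907 yaw 1.6212516015066503
165.5 [0.6537 0.1678 0.109 ]
166 [0.6524 0.1678 0.109 ]
167 [0.6498 0.1677 0.109 ]
207 [0.5463 0.1641 0.109 ]
208 [0.5437 0.164  0.109 ]
208.5 [0.5424 0.164  0.109 ]
dp mm [-3.775e+02  2.166e+02  3.000e-01] roll -2.614 | t 0.1 tcp [ 0.2981 -0.6051  0.2173] rpy [ 1.7992e+02 -1.0000e-02 -1.5378e+02] F [ 0.03  0.42 -0.3 ] w 0.0881 J [-47.  21.   1.  -0. -70. -17.]
```

Request:
send_rows:
  steps:
    - {"dp": [-52,30,0],"roll": -0.18,"jaw": 100}
    - {"dp": [-104,60,0],"roll": -0.36,"jaw": 100}
    - {"dp": [-156,90,0],"roll": -0.54,"jaw": 100}
    - {"dp": [-208,119,0],"roll": -0.72,"jaw": 100}
    - {"dp": [-260,149,0],"roll": -0.9,"jaw": 100}

```text
time_s: 0.72
tcp_pos: [0.4664, -0.3551, 0.218]
eef_rot: [180.0, 0.0, -101.9]
contact_force: [0.7, -0.1, 1.1]
gripper_width: 0.0877
gripper_force: 0.0
```

```bash
python3 -c "
from h import *
go((.541,-.244,.217),-4)"
```

```text
dp mm [-124.1  -50.2    1. ] roll -1.708 | t 0.72 tcp [ 0.4664 -0.3551  0.218 ] rpy [ 1.7999e+02  1.0000e-02 -1.0187e+02] F [ 0.65 -0.1   1.13] w 0.0877 J [-18.  12. -11.  -0. -67.   6.]
```

Request:
send_rows:
  steps:
    - {"dp": [-25,-10,0],"roll": -0.18,"jaw": 100}
    - {"dp": [-50,-20,0],"roll": -0.36,"jaw": 100}
    - {"dp": [-75,-30,0],"roll": -0.54,"jaw": 100}
    - {"dp": [-100,-40,0],"roll": -0.72,"jaw": 100}
    - {"dp": [-124,-50,0],"roll": -0.9,"jaw": 100}

```text
time_s: 1.35
tcp_pos: [0.541, -0.2454, 0.2178]
eef_rot: [180.0, 0.0, -50.3]
contact_force: [0.0, 0.3, 0.1]
gripper_width: 0.0875
gripper_force: 0.0
```

Request:
send_rows:
  steps:
    - {"dp": [0,0,0],"roll": -0.18,"jaw": 60}
    - {"dp": [0,0,0],"roll": -0.36,"jaw": 60}
    - {"dp": [0,0,0],"roll": -0.54,"jaw": 60}
    - {"dp": [0,0,0],"roll": -0.72,"jaw": 60}
    - {"dp": [0,0,0],"roll": -0.808,"jaw": 60}

```text
time_s: 1.98
tcp_pos: [0.5405, -0.2462, 0.2177]
eef_rot: [-180.0, 0.0, -4.1]
contact_force: [-0.3, -0.2, 0.5]
gripper_width: 0.053
gripper_force: 0.0
```

```bash
python3 - <<'E'
from h import *
from plant import r
go((.541,-.244,.115),-4)
for n in("side","top"):
    c=r.capture(n); np.savez(f"{n}1.npz",**c)
S=cam("side1.npz");T=cam("top1.npz")
a=cv2.resize(S[0][90:230,300:440],(560,560),interpolation=cv2.INTER_CUBIC)
b=cv2.resize(T[0][180:250,335:365],(240,560),interpolation=cv2.INTER_CUBIC)
cv2.imwrite("pics/hover.png",cv2.convertScaleAbs(np.hstack([a,b]),alpha=1.6))
E
```

```text
dp mm [  0.4  -2.2 102.7] roll -0.002 | t 1.98 tcp [ 0.5405 -0.2462  0.2177] rpy [-1.7999e+02  5.0000e-02 -4.1000e+00] F [-0.31 -0.2   0.52] w 0.053 J [ -6.  13. -10.  -0. -67.  92.]
```

View pics/hover.png

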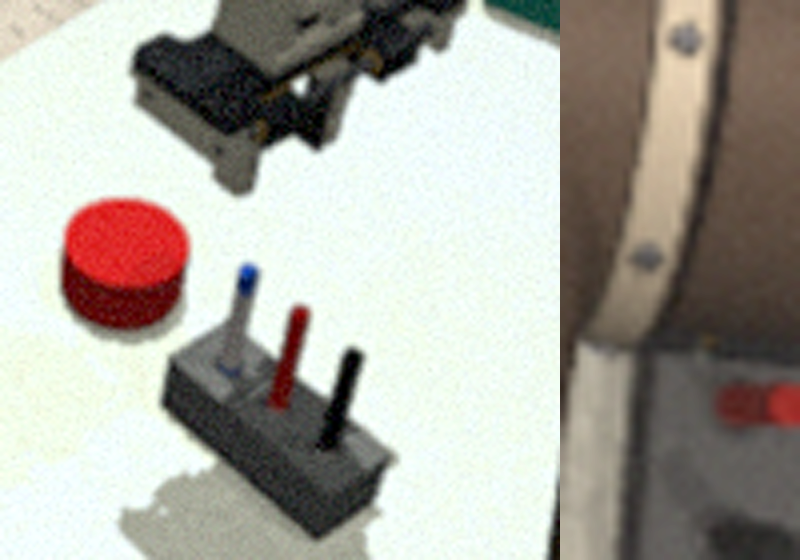

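Request:
send_rows:
  steps:
    - {"dp": [0,-2,40],"roll": 0,"jaw": 50}
    - {"dp": [0,-2,75],"roll": 0,"jaw": 50}
    - {"dp": [0,-2,95],"roll": 0,"jaw": 50}
    - {"dp": [0,-2,103],"roll": 0,"jaw": 40}
    - {"dp": [0,-2,103],"roll": 0,"jaw": 30}
  newtons: 6

```text
time_s: 2.7
tcp_pos: [0.5409, -0.2444, 0.1151]
eef_rot: [180.0, 0.0, -4.4]
contact_force: [0.8, -0.1, 0.7]
gripper_width: 0.0304
gripper_force: 0.0
```

Request:
send_rows:
  steps:
    - {"dp": [0,0,0],"roll": 0,"jaw": 20}
    - {"dp": [0,0,0],"roll": 0,"jaw": 10}
    - {"dp": [0,0,0],"roll": 0,"jaw": 5}
    - {"dp": [0,0,0],"roll": 0,"jaw": 5}
  newtons: 6

```text
time_s: 3.2
tcp_pos: [0.5415, -0.2445, 0.116]
eef_rot: [180.0, -0.1, -4.3]
contact_force: [-0.6, -0.0, 6.6]
gripper_width: 0.0133
gripper_force: 6.0
```

Request:
send_rows:
  steps:
    - {"dp": [0,0,0],"roll": 0,"jaw": 5}
    - {"dp": [0,0,0],"roll": 0,"jaw": 5}

```text
time_s: 3.45
tcp_pos: [0.5416, -0.2445, 0.116]
eef_rot: [180.0, -0.1, -4.3]
contact_force: [0.4, -0.0, 5.5]
gripper_width: 0.0139
gripper_force: 6.0
```

```bash
python3 - <<'E'
from h import *
from plant import r
S0=cam("side1.npz")
c=r.capture("side"); np.savez("side2.npz",**c);S=cam("side2.npz")
a=cv2.resize(S[0][110:210,320:420],(600,600),interpolation=cv2.INTER_CUBIC)
cv2.imwrite("pics/grasp.png",cv2.convertScaleAbs(a,alpha=1.6))
go((.541,-.244,.115),-4); print(st()["moment"])
E
```

```text
dp mm [-0.6 -0.5  1. ] roll -0.006 | t 3.5 tcp [ 0.5416 -0.2445  0.116 ] rpy [ 1.7997e+02 -9.0000e-02 -4.3200e+00] F [ 0.38 -0.2   5.93] w 0.0136 J [ -5.  18. -18.   0. -54.  91.]
[-0.06448312  0.13532906  0.00339012]
```

View pics/grasp.png

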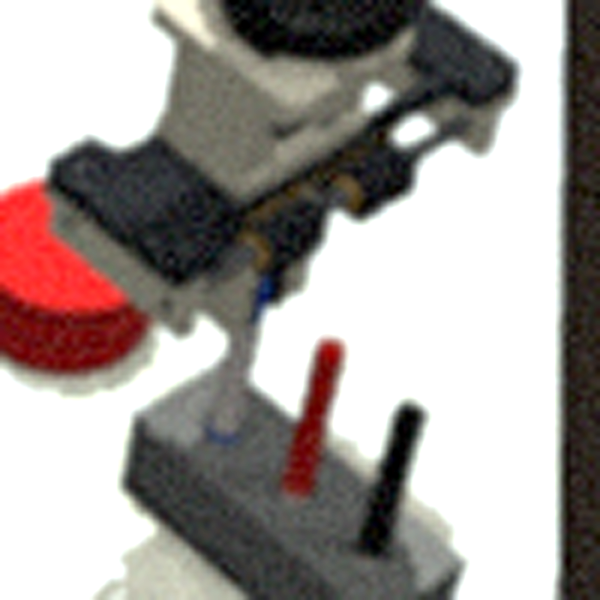

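Request:
send_rows:
  steps:
    - {"dp": [0,0,0],"roll": 0,"jaw": 5}
    - {"dp": [0,0,-8],"roll": 0,"jaw": 5}
    - {"dp": [0,0,-18],"roll": 0,"jaw": 5}
    - {"dp": [0,0,-28],"roll": 0,"jaw": 5}
    - {"dp": [0,0,-30],"roll": 0,"jaw": 5}
  newtons: 15

```text
time_s: 4.12
tcp_pos: [0.5414, -0.2444, 0.1463]
eef_rot: [180.0, -0.1, -4.3]
contact_force: [-0.1, -0.4, 0.1]
gripper_width: 0.0134
gripper_force: 15.0
```

Request:
send_rows:
  steps:
    - {"dp": [0,0,0],"roll": 0,"jaw": 5}
    - {"dp": [0,0,0],"roll": 0,"jaw": 5}
    - {"dp": [4,0,0],"roll": 0,"jaw": 5}
  newtons: 4

```text
time_s: 4.5
tcp_pos: [0.5447, -0.2446, 0.1449]
eef_rot: [-180.0, 0.0, -4.3]
contact_force: [-0.4, -0.4, 0.3]
gripper_width: 0.0138
gripper_force: 4.0
```

```bash
python3 -c "
from h import *
go((.541,-.244,.115),-4); print(st()['moment'], st()['gripper_force'])"
```

```text
dp mm [-3.7 -0.3 29.9] roll -0.006 | t 4.5 tcp [ 0.5447 -0.2446  0.1449] rpy [-1.7999e+02  4.0000e-02 -4.3500e+00] F [-0.44 -0.42  0.28] w 0.0138 J [ -5.  17. -15.  -0. -58.  91.]
[-0.13647941  0.14586034 -0.00788817] 3.9996886253356934
```

Request:
send_rows:
  steps:
    - {"dp": [6,0,0],"roll": 0,"jaw": 5}
    - {"dp": [12,0,0.3],"roll": 0,"jaw": 5}
    - {"dp": [18,0,0.8],"roll": 0,"jaw": 5}
    - {"dp": [26,0,2.2],"roll": 0,"jaw": 5}
    - {"dp": [33,0,4],"roll": 0,"jaw": 5}

```text
time_s: 5.12
tcp_pos: [0.5784, -0.2471, 0.141]
eef_rot: [180.0, -0.0, -4.3]
contact_force: [-0.5, 0.2, 0.1]
gripper_width: 0.0139
gripper_force: 4.0
```

```bash
python3 - <<'E'
from h import *
from plant import r
c=r.capture("side"); np.savez("side3.npz",**c);S=cam("side3.npz")
a=cv2.resize(S[0][110:210,320:420],(600,600),interpolation=cv2.INTER_CUBIC)
cv2.imwrite("pics/tilt1.png",cv2.convertScaleAbs(a,alpha=1.6))
go((.541,-.244,.115),-4); print(st()["moment"],st()["gripper_force"])
E
```

```text
dp mm [-38.1  -0.3  25.6] roll -0.006 | t 5.17 tcp [ 0.579  -0.2472  0.1406] rpy [ 1.7999e+02  1.0000e-02 -4.3300e+00] F [ 1.91 -0.27 -0.05] w 0.0134 J [ -5.  20. -11.   0. -59.  91.]
[-0.10003235  0.00074879  0.00928096] 3.9999262243509293
```

View pics/tilt1.png

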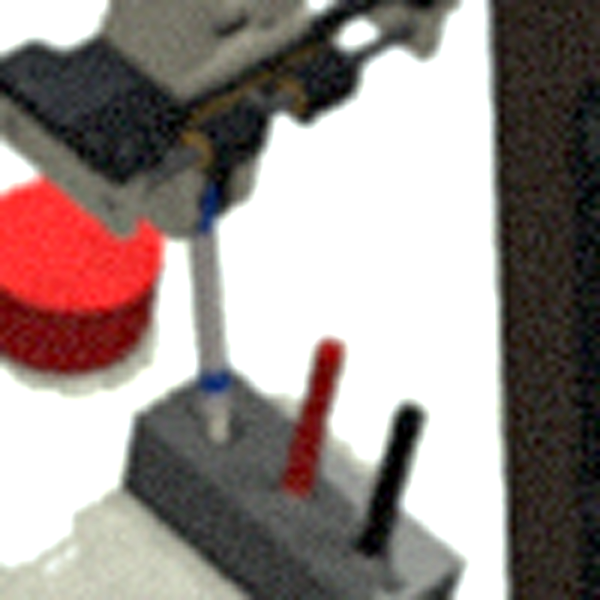

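Request:
send_rows:
  steps:
    - {"dp": [8,0,2.8],"roll": 0,"jaw": 5}
    - {"dp": [16,0,6.6],"roll": 0,"jaw": 5}
    - {"dp": [23,0,10.5],"roll": 0,"jaw": 5}
    - {"dp": [29.5,0,14.5],"roll": 0,"jaw": 5}
    - {"dp": [29.5,0,14.5],"roll": 0,"jaw": 5}

```text
time_s: 5.8
tcp_pos: [0.6073, -0.2493, 0.1259]
eef_rot: [-180.0, 0.1, -4.3]
contact_force: [-1.0, -0.2, 0.3]
gripper_width: 0.0137
gripper_force: 4.0
```

```bash
python3 - <<'E'
from h import *
go((.541,-.244,.115),-4); print(st()["moment"],st()["gripper_force"])
E
```

```text
dp mm [-66.5  -0.2  10.9] roll -0.006 | t 5.8 tcp [ 0.6073 -0.2493  0.1259] rpy [-1.7999e+02  6.0000e-02 -4.3400e+00] F [-1.03 -0.18  0.33] w 0.0137 J [ -5.  23.  -9.  -0. -59.  91.]
[-0.06190191  0.21839427 -0.0079108 ] 3.999940976500511
```

Request:
send_rows:
  steps:
    - {"dp": [0,0,0],"roll": 0,"jaw": 3}
    - {"dp": [0,0,0],"roll": 0,"jaw": 3}
    - {"dp": [5,0,-10],"roll": 0,"jaw": 3}
    - {"dp": [10,0,-35],"roll": 0,"jaw": 3}
    - {"dp": [10,0,-65],"roll": 0,"jaw": 3}
  newtons: 40

```text
time_s: 6.42
tcp_pos: [0.6176, -0.2501, 0.1927]
eef_rot: [180.0, 0.0, -4.3]
contact_force: [1.1, 0.3, -0.2]
gripper_width: 0.0125
gripper_force: 40.0
```

```bash
python3 - <<'E'
from h import *
from plant import r
ims=[]
for n,(x0,y0) in(("side",(320,60)),("top",(310,150))):
    c=r.capture(n); np.savez(f"{n}4.npz",**c);S=cam(f"{n}4.npz")
    ims.append(cv2.resize(S[0][y0:y0+140,x0:x0+100],(400,560),interpolation=cv2.INTER_CUBIC))
cv2.imwrite("pics/lifted.png",cv2.convertScaleAbs(np.hstack(ims),alpha=1.6))
go((.541,-.244,.115),-4); print(st()["moment"],st()["gripper_force"])
E
```

```text
dp mm [-79.   -0.9  81.7] roll -0.005 | t 6.53 tcp [ 0.6197 -0.2509  0.1967] rpy [179.91  -0.41  -4.3 ] F [0.34 0.27 0.17] w 0.0125 J [ -5.  20.  -2.   0. -67.  91.]
[-0.08877166  0.00524191 -0.0153199 ] 39.99986529350281
```

View pics/lifted.png

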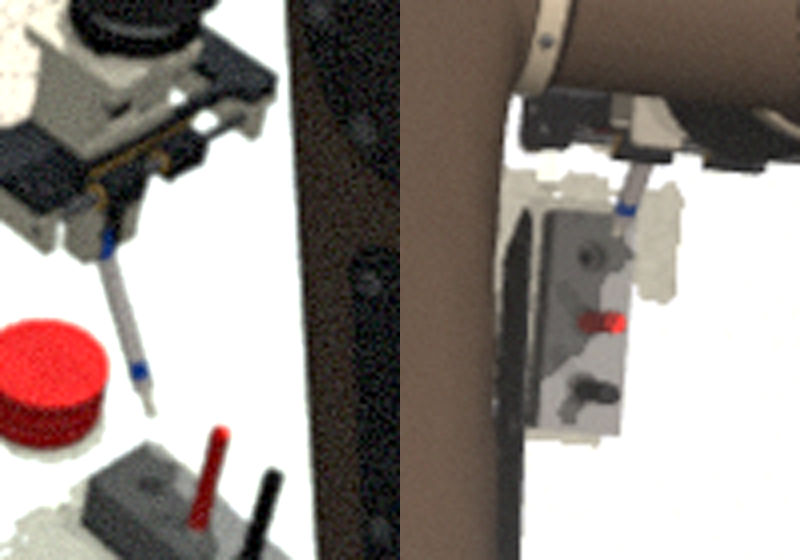

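Request:
send_rows:
  steps:
    - {"dp": [0,0,0],"roll": 0,"jaw": 3}
    - {"dp": [0,0,0],"roll": 0,"jaw": 3}

```text
time_s: 6.78
tcp_pos: [0.6168, -0.2499, 0.191]
eef_rot: [-180.0, 0.1, -4.3]
contact_force: [-0.1, -0.2, -1.3]
gripper_width: 0.0126
gripper_force: 40.0
```

```bash
python3 - <<'E'
from h import *
from plant import r
s=st()
for n,(x0,x1,y0,y1) in(("side",(335,375,110,172)),("top",(358,376,186,214))):
    c=r.capture(n); np.savez(f"{n}5.npz",**c)
    im=c["image"][y0:y1,x0:x1]; hsv=cv2.cvtColor(im,cv2.COLOR_BGR2HSV)
    m=cv2.inRange(hsv,(100,80,30),(130,255,255)); nl,_,stt,ce=cv2.connectedComponentsWithStats(m)
    print(n,[(stt[i,4],(ce[i]+[x0,y0]).round(1).tolist()) for i in range(1,nl) if stt[i,4]>4])
    g=im.sum(2); np.set_printoptions(linewidth=250)
    if n=="side": print("cols from 350, rows from 148");print(g[38:,15:30])
    else: print("cols 358.. rows 192..");print(g[6:,:])
G=s["tcp_pos"]+[0,0,.005]; print("G",G.round(4)); go((.541,-.244,.115),-4,s)
E
```

```text
side [(np.int32(21), [346.6, 121.2]), (np.int32(15), [354.5, 153.1])]
cols from 350, rows from 148
[[444 289 262 282 293 342 461 557 567 576 555 560 564 552 564]
 [476 312 263 277 298 313 428 537 579 566 564 556 562 561 555]
 [509 343 252 278 274 265 328 474 554 558 561 559 562 570 569]
 [507 387 236 209 214 180 279 442 545 560 554 561 560 563 555]
 [541 450 243 136 156 130 213 394 531 584 578 564 565 556 552]
 [548 486 296 120 120 103 181 339 503 566 561 558 549 561 559]
 [567 497 328 159 129 151 191 300 470 557 565 568 560 563 554]
 [561 541 429 234 171 183 226 302 445 549 564 558 558 549 556]
 [562 568 489 328 215 251 282 309 429 533 559 564 549 562 554]
 [564 561 518 372 267 275 265 304 421 540 577 571 546 559 558]
 [563 566 541 440 336 286 281 326 447 552 558 550 560 550 559]
 [565 574 549 529 450 340 307 358 474 557 560 560 563 556 552]
 [554 560 560 563 507 381 301 352 451 534 553 554 563 564 555]
 [557 562 563 560 536 438 325 304 381 510 561 571 563 563 554]
 [546 565 547 562 552 491 369 318 355 453 557 567 556 552 564]
 [562 554 545 561 564 510 400 321 344 458 554 559 564 56
[... 1733 characters left out ...]
 291 297 337 343 345 344 344 340 346]
 [189 187 187 193 238 271 259 213 270 303 322 344 346 345 335 341 345 343]
 [175 181 188 212 255 275 238 194 267 294 332 358 346 334 332 338 342 338]
 [153 162 175 188 247 253 208 189 263 297 332 348 343 336 332 341 348 343]
 [148 142 155 178 203 203 193 182 221 280 336 350 341 336 336 341 345 350]
 [144 134 145 152 173 185 192 191 187 217 312 344 344 335 339 341 344 346]
 [141 140 128 148 181 191 191 189 188 190 256 319 342 342 341 340 342 347]]
G [ 0.6168 -0.2499  0.196 ]
dp mm [-76.   -0.2  76. ] roll -0.006 | t 6.78 tcp [ 0.6168 -0.2499  0.191 ] rpy [-1.7999e+02  7.0000e-02 -4.3500e+00] F [-0.06 -0.2  -1.35] w 0.0126 J [ -5.  21.  -3.  -0. -67.  91.]
```

```bash
python3 - <<'E'
from h import *
T=cam("top5.npz");S=cam("side5.npz")
G=np.array([.6168,-.2499,.196]);lean=np.array([np.cos(np.radians(-4.3)),np.sin(np.radians(-4.3)),0])
for n,a,b in(("tip",(362.7,210.7),(357.7,165.0)),("band",(364.7,203.3),(354.5,153.1))):
    X=tri(T,a,S,b);d=G-X;print(n,X.round(4),"L",np.linalg.norm(d).round(4),"th",np.degrees(np.arctan2(d@lean,d[2])).round(1),"side dev mm",1e3*(d@[-lean[1],lean[0],0]).round(4),"reproj",(proj(T,X)-a).round(2),(proj(S,X)-b).round(2))
for th in(34,36,38,40):
    for L in (.108,.112):
        t=np.radians(th);X=G-L*(np.sin(t)*lean+np.array([0,0,np.cos(t)]));print(th,L,X.round(4),proj(T,X).round(1).tolist(),proj(S,X).round(1).tolist())
E
```

```text
tip [ 0.5474 -0.2453  0.1015] L 0.1174 th 36.4 side dev mm 0.7 reproj [[-0.26 -0.33]] [[0.42 0.02]]
band [ 0.5642 -0.244   0.1332] L 0.0822 th 40.1 side dev mm -1.9 reproj [[-0.09 -0.11]] [[0.14 0.01]]
34 0.108 [ 0.5566 -0.2454  0.1065] [[362.9, 206.7]] [[355.7, 161.8]]
34 0.112 [ 0.5543 -0.2452  0.1031] [[362.5, 207.7]] [[356.1, 163.1]]
36 0.108 [ 0.5535 -0.2451  0.1086] [[363.0, 207.9]] [[356.7, 161.9]]
36 0.112 [ 0.5512 -0.245   0.1054] [[362.6, 208.8]] [[357.1, 163.3]]
38 0.108 [ 0.5505 -0.2449  0.1109] [[363.0, 209.0]] [[357.6, 161.9]]
38 0.112 [ 0.548  -0.2447  0.1077] [[362.7, 210.0]] [[358.1, 163.3]]
40 0.108 [ 0.5476 -0.2447  0.1133] [[363.1, 210.1]] [[358.6, 161.9]]
40 0.112 [ 0.545  -0.2445  0.1102] [[362.8, 211.1]] [[359.1, 163.3]]
```

Request:
send_rows:
  steps:
    - {"dp": [6,0,12],"roll": 0,"jaw": 3}
    - {"dp": [13,0,27],"roll": 0,"jaw": 3}
    - {"dp": [13,0,42],"roll": 0,"jaw": 3}
    - {"dp": [13,0,49],"roll": 0,"jaw": 3}
    - {"dp": [13,0,49],"roll": 0,"jaw": 3}

```text
time_s: 7.5
tcp_pos: [0.6297, -0.251, 0.1417]
eef_rot: [-180.0, 0.1, -4.3]
contact_force: [-0.1, -0.0, -0.2]
gripper_width: 0.013
gripper_force: 40.0
```

```bash
cat >> h.py <<'E'
def feel(n=8):
    from plant import r
    F=[];P=[]
    for i in range(n):
        r.capture("top"); s=r.get_state(); F.append(s["contact_force"]);P.append(s["tcp_pos"])
    print("F",np.mean(F,0).round(2),"sd",np.std(F,0).round(2),"tcp",np.mean(P,0).round(5),"rpy",s["eef_rot"].round(2),"M",s["moment"].round(3),"t",round(s["time_s"],2)); return np.mean(F,0),np.mean(P,0)
E
python3 -c "
from h import *
feel(8)"
```

```text
F [-0.18 -0.03 -0.14] sd [0.33 0.61 0.23] tcp [ 0.63038 -0.25115  0.14321] rpy [ 1.80e+02 -5.00e-02 -4.34e+00] M [-0.064  0.159 -0.043] t 7.9
```

Request:
send_rows:
  steps:
    - {"dp": [0,0,1],"roll": 0,"jaw": 3}
    - {"dp": [0,0,2],"roll": 0,"jaw": 3}
    - {"dp": [0,0,2],"roll": 0,"jaw": 3}
    - {"dp": [0,0,2],"roll": 0,"jaw": 3}

```text
time_s: 8.4
tcp_pos: [0.6301, -0.2511, 0.1406]
eef_rot: [-180.0, 0.0, -4.3]
contact_force: [-0.2, 1.1, -0.5]
gripper_width: 0.0126
gripper_force: 40.0
```

Request:
send_rows:
  steps:
    - {"dp": [0,0,0.5],"roll": 0,"jaw": 3}
    - {"dp": [0,0,1],"roll": 0,"jaw": 3}
    - {"dp": [0,0,1],"roll": 0,"jaw": 3}
    - {"dp": [0,0,1],"roll": 0,"jaw": 3}

```text
time_s: 8.9
tcp_pos: [0.6302, -0.2511, 0.1397]
eef_rot: [180.0, 0.0, -4.3]
contact_force: [-1.4, -0.5, -0.4]
gripper_width: 0.0126
gripper_force: 40.0
```

Request:
send_rows:
  steps:
    - {"dp": [0,0,1],"roll": 0,"jaw": 3}
    - {"dp": [0,0,1],"roll": 0,"jaw": 3}
    - {"dp": [0,0,1],"roll": 0,"jaw": 3}

```text
time_s: 9.28
tcp_pos: [0.6301, -0.2511, 0.1386]
eef_rot: [-180.0, 0.0, -4.3]
contact_force: [0.4, -0.9, -0.5]
gripper_width: 0.0125
gripper_force: 40.0
```

Request:
send_rows:
  steps:
    - {"dp": [0,0,0.5],"roll": 0,"jaw": 3}
    - {"dp": [0,0,1],"roll": 0,"jaw": 3}
    - {"dp": [0,0,1],"roll": 0,"jaw": 3}

```text
time_s: 9.65
tcp_pos: [0.6305, -0.2512, 0.138]
eef_rot: [180.0, -0.0, -4.3]
contact_force: [0.5, 1.4, 1.3]
gripper_width: 0.0124
gripper_force: 40.0
```

```bash
python3 -c "
from h import *
feel(6)"
```

```text
F [ 1.24 -0.07  1.82] sd [0.31 0.44 0.26] tcp [ 0.63048 -0.25111  0.13793] rpy [ 1.7999e+02 -4.0000e-02 -4.3400e+00] M [-0.043 -0.364 -0.028] t 9.95
```

Request:
send_rows:
  steps:
    - {"dp": [0,0,0.5],"roll": 0,"jaw": 3}
    - {"dp": [0,0,0.5],"roll": 0,"jaw": 3}

```text
time_s: 10.2
tcp_pos: [0.6307, -0.2512, 0.1376]
eef_rot: [180.0, -0.1, -4.3]
contact_force: [2.8, 1.1, 3.5]
gripper_width: 0.0127
gripper_force: 40.0
```

```bash
python3 -c "
from h import *
feel(6)"
```

```text
F [ 2.54 -0.27  4.64] sd [0.42 0.56 0.42] tcp [ 0.63064 -0.25117  0.13758] rpy [ 1.7999e+02 -6.0000e-02 -4.3400e+00] M [-0.191 -0.974  0.008] t 10.5
```

Request:
send_rows:
  steps:
    - {"dp": [0,0,-40],"roll": 0,"jaw": 3}
    - {"dp": [0,-20,-90],"roll": 0.18,"jaw": 3}
    - {"dp": [0,-60,-130],"roll": 0.36,"jaw": 3}
    - {"dp": [0,-110,-155],"roll": 0.54,"jaw": 3}
    - {"dp": [0,-160,-160],"roll": 0.72,"jaw": 3}

```text
time_s: 11.12
tcp_pos: [0.6416, -0.0903, 0.2982]
eef_rot: [-180.0, 0.0, -46.0]
contact_force: [1.2, -0.3, -2.0]
gripper_width: 0.0125
gripper_force: 40.0
```

```bash
python3 -c "
from h import *
go((.652,.05,.25),-88.4)"
```

```text
dp mm [ -93.7 -105.    48.2] roll 0.74 | t 11.12 tcp [ 0.6416 -0.0903  0.2982] rpy [-1.7999e+02  2.0000e-02 -4.5980e+01] F [ 1.18 -0.34 -1.96] w 0.0125 J [  9.  16.   4.  -0. -78.  35.]
```

Request:
send_rows:
  steps:
    - {"dp": [-20,-22,5],"roll": 0.15,"jaw": 3}
    - {"dp": [-40,-45,15],"roll": 0.3,"jaw": 3}
    - {"dp": [-60,-68,25],"roll": 0.45,"jaw": 3}
    - {"dp": [-80,-90,35],"roll": 0.6,"jaw": 3}
    - {"dp": [-91,-102,45],"roll": 0.74,"jaw": 3}

```text
time_s: 11.75
tcp_pos: [0.6499, 0.046, 0.2502]
eef_rot: [179.8, -0.0, -88.2]
contact_force: [-1.2, 0.4, -0.3]
gripper_width: 0.0126
gripper_force: 40.0
```

Request:
send_rows:
  steps:
    - {"dp": [0,0,0],"roll": 0,"jaw": 3}
    - {"dp": [0,0,0],"roll": 0,"jaw": 3}
    - {"dp": [0,0,0],"roll": 0,"jaw": 3}

```text
time_s: 12.12
tcp_pos: [0.6514, 0.0441, 0.2524]
eef_rot: [180.0, -0.0, -88.0]
contact_force: [0.2, 0.6, 0.2]
gripper_width: 0.0128
gripper_force: 40.0
```

```bash
python3 -c "
from h import *
go((.6517,.0839,.2161),-88.4); f,p=feel(4)"
```

```text
dp mm [-39.7  -1.8  36.3] roll 0.008 | t 12.12 tcp [0.6514 0.0441 0.2524] rpy [180.    -0.   -87.97] F [0.21 0.57 0.22] w 0.0128 J [ 21.  17.   1.  -0. -73. -19.]
F [-0.13 -0.21  0.3 ] sd [0.36 0.77 0.46] tcp [0.65145 0.04427 0.25245] rpy [-1.7998e+02  1.0000e-02 -8.8010e+01] M [0.054 0.145 0.005] t 12.32
```

Request:
send_rows:
  steps:
    - {"dp": [-13,-0.6,9],"roll": 0.007,"jaw": 3}
    - {"dp": [-26,-1.2,20],"roll": 0.007,"jaw": 3}
    - {"dp": [-37,-1.8,32],"roll": 0.007,"jaw": 3}
    - {"dp": [-39.7,-1.8,36],"roll": 0.007,"jaw": 3}
    - {"dp": [-39.7,-1.8,36],"roll": 0.007,"jaw": 3}

```text
time_s: 12.95
tcp_pos: [0.6517, 0.0849, 0.2156]
eef_rot: [179.9, -0.0, -88.4]
contact_force: [0.5, -0.2, -1.2]
gripper_width: 0.0128
gripper_force: 40.0
```

```bash
python3 - <<'E'
from h import *
from plant import r
ims=[]
for n,(x0,y0) in(("side",(190,180)),("top",(160,120))):
    c=r.capture(n); np.savez(f"{n}6.npz",**c);S=cam(f"{n}6.npz")
    ims.append(cv2.resize(S[0][y0:y0+110,x0:x0+80],(400,550),interpolation=cv2.INTER_CUBIC))
cv2.imwrite("pics/head.png",cv2.convertScaleAbs(np.hstack(ims),alpha=1.8))
go((.6517,.0839,.2161),-88.4);f,p=feel(6)
E
```

```text
dp mm [0.6 0.4 0.4] roll 0.0 | t 13.05 tcp [0.6521 0.0845 0.2165] rpy [-179.97   -0.    -88.39] F [ 0.65 -0.38  0.14] w 0.0126 J [ 24.  19.  -2.   0. -69. -23.]
F [-0.01  0.23 -0.05] sd [0.39 0.21 0.46] tcp [0.65206 0.08435 0.2166 ] rpy [-1.7997e+02  1.0000e-02 -8.8420e+01] M [ 0.023  0.08  -0.004] t 13.35
```

View pics/head.png

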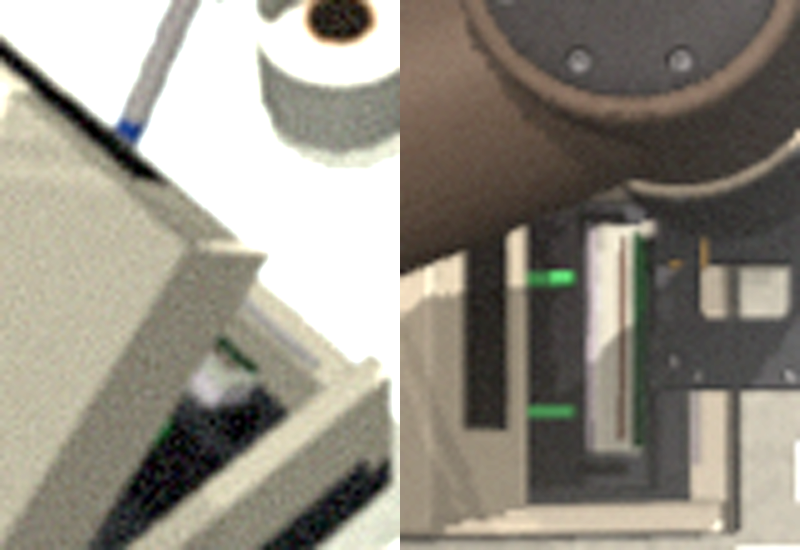

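```bash
python3 - <<'E'
from h import *
T=cam("top6.npz");np.set_printoptions(linewidth=220)
print("rows 161-171, cols 203-214 sum");print(T[0][161:172,203:215].astype(int).sum(2))
p=np.array([.65206,.08435,.2166]);X=np.array([.0283,-.9996,0])
for dz in(.0874,):
    tip=p-.0688*X-[0,0,dz];print("tip",tip.round(4),proj(T,tip)); ax=np.array([.5975*X[0],.5975*X[1],.802]);print("sphere centre",proj(T,tip+.004*ax),"felt at 12",proj(T,tip+.012*ax))
print("line far end",proj(T,(.6494,.1681,.109)),"center",proj(T,(.5974,.1666,.109)))
E
```

```text
rows 161-171, cols 203-214 sum
[[123 137 157 155 130 105  76  80  70  83  78  87]
 [ 98 114 162 171 165 152  98  71  83  75  71  78]
 [ 68  77 143 171 169 165 105 108  94  80  84  74]
 [115 112 138 165 165 250 273 226 139  97  90  78]
 [317 323 333 345 320 327 323 258 157 102  93  80]
 [380 377 386 329 252 301 281 224 150 106  98 102]
 [377 302 345 288 151 179 172 136 117 107  91 106]
 [381 259 331 266 132  92  85  67 104 101 100 106]
 [380 259 319 257 122  83  71  80  94  96  98 104]
 [348 231 331 257 118  93  80  79 104 106 100 105]
 [326 222 324 253 113  98  82  88  99 103 102  89]]
tip [0.6501 0.1531 0.1292] [[208.67137949 165.89823405]]
sphere centre [[209.44390313 165.71355147]] felt at 12 [[211.00209791 165.3410432 ]]
line far end [[203.92671476 167.14839854]] center [[203.81813459 187.17329993]]
```

Request:
send_rows:
  steps:
    - {"dp": [-3,0.8,5],"roll": 0,"jaw": 3}
    - {"dp": [-6,1.5,11],"roll": 0,"jaw": 3}
    - {"dp": [-7.4,1.5,13.9],"roll": 0,"jaw": 3}
    - {"dp": [-7.4,1.5,13.9],"roll": 0,"jaw": 3}
    - {"dp": [-7.4,1.5,13.9],"roll": 0,"jaw": 3}

```text
time_s: 13.98
tcp_pos: [0.6503, 0.092, 0.2023]
eef_rot: [-180.0, -0.0, -88.4]
contact_force: [0.3, 0.4, -0.4]
gripper_width: 0.0122
gripper_force: 40.0
```

```bash
cat >> h.py <<'E'
nv=np.array([.0174,-.6154,.788])
LT=np.array([.0283,-.9996,0])
def touch(n=4):
    f,p=feel(n); tip=p-.0699*LT-[0,0,.0874]
    C=np.array([.5963,.1651,.109]);u=np.array([-.9996,-.0283,0]);t=np.cross(u,nv)
    d=(tip-C)*1e3
    print("Fn %.2f  Ft %.2f Fu %.2f | along %.1f  slope %.2f  normal %.2f"%(f@nv,f@t,f@u,d@u,d@t,d@nv))
E
python3 -c "
from h import *
touch(6)"
```

```text
F [ 0.3   0.17 -0.32] sd [0.66 0.55 0.6 ] tcp [0.65026 0.09193 0.20243] rpy [-179.99    0.    -88.4 ] M [ 0.023  0.101 -0.028] t 14.28
Fn -0.35  Ft -0.07 Fu -0.31 | along -51.9  slope -0.05  normal 7.69
```

Request:
send_rows:
  steps:
    - {"dp": [-0.6,0,0.8],"roll": 0,"jaw": 3}
    - {"dp": [-1.2,0,1.6],"roll": 0,"jaw": 3}
    - {"dp": [-1.85,0,2.35],"roll": 0,"jaw": 3}
    - {"dp": [-1.85,0,2.35],"roll": 0,"jaw": 3}

```text
time_s: 14.78
tcp_pos: [0.65, 0.0939, 0.1998]
eef_rot: [180.0, -0.0, -88.4]
contact_force: [0.4, -0.3, -0.8]
gripper_width: 0.0127
gripper_force: 40.0
```

Request:
send_rows:
  steps:
    - {"dp": [-0.3,0,0.4],"roll": 0,"jaw": 3}
    - {"dp": [-0.6,0,0.8],"roll": 0,"jaw": 3}
    - {"dp": [-0.6,0,0.8],"roll": 0,"jaw": 3}

```text
time_s: 15.15
tcp_pos: [0.6501, 0.0944, 0.1991]
eef_rot: [180.0, -0.0, -88.4]
contact_force: [0.8, -0.7, -0.7]
gripper_width: 0.0126
gripper_force: 40.0
```

```bash
python3 -c "
from h import *
touch(5)"
```

```text
F [ 0.    0.11 -0.32] sd [0.64 0.84 0.35] tcp [0.65011 0.09439 0.19912] rpy [-180.     0.   -88.4] M [-0.067  0.094 -0.003] t 15.4
Fn -0.32  Ft -0.11 Fu -0.01 | along -51.8  slope -0.14  normal 3.56
```

Request:
send_rows:
  steps:
    - {"dp": [-0.3,0,0.4],"roll": 0,"jaw": 3}
    - {"dp": [-0.6,0,0.8],"roll": 0,"jaw": 3}
    - {"dp": [-0.9,0,1.2],"roll": 0,"jaw": 3}
    - {"dp": [-0.9,0,1.2],"roll": 0,"jaw": 3}

```text
time_s: 15.9
tcp_pos: [0.6501, 0.0953, 0.1979]
eef_rot: [180.0, -0.0, -88.4]
contact_force: [0.4, 0.7, 0.1]
gripper_width: 0.0126
gripper_force: 40.0
```

```bash
python3 -c "
from h import *
touch(5)"
```

```text
F [-0.01  0.06 -0.16] sd [0.54 0.4  0.44] tcp [0.65007 0.0953  0.19791] rpy [180.    0.  -88.4] M [-0.025  0.097  0.02 ] t 16.15
Fn -0.16  Ft -0.05 Fu 0.00 | along -51.8  slope -0.17  normal 2.05
```

Request:
send_rows:
  steps:
    - {"dp": [-0.3,0,0.4],"roll": 0,"jaw": 3}
    - {"dp": [-0.6,0,0.8],"roll": 0,"jaw": 3}
    - {"dp": [-0.6,0,0.8],"roll": 0,"jaw": 3}

```text
time_s: 16.52
tcp_pos: [0.6501, 0.0958, 0.1972]
eef_rot: [-180.0, -0.0, -88.4]
contact_force: [-0.7, 0.3, 0.2]
gripper_width: 0.0125
gripper_force: 40.0
```

```bash
python3 -c "
from h import *
touch(5)"
```

```text
F [-0.15 -0.8   0.94] sd [0.34 0.44 0.5 ] tcp [0.65009 0.09582 0.19723] rpy [-179.99   -0.    -88.4 ] M [-0.353  0.185 -0.046] t 16.77
Fn 1.23  Ft -0.05 Fu 0.17 | along -51.8  slope -0.18  normal 1.19
```

Request:
send_rows:
  steps:
    - {"dp": [-0.2,0,0.3],"roll": 0,"jaw": 3}
    - {"dp": [-0.2,0,0.3],"roll": 0,"jaw": 3}
    - {"dp": [-0.2,1,0.3],"roll": 0,"jaw": 3}
    - {"dp": [-0.2,2.2,0.3],"roll": 0,"jaw": 3}
    - {"dp": [-0.2,3.4,0.3],"roll": 0,"jaw": 3}

```text
time_s: 17.4
tcp_pos: [0.647, 0.0961, 0.1971]
eef_rot: [-179.9, 0.0, -88.4]
contact_force: [0.7, -1.3, 1.7]
gripper_width: 0.0123
gripper_force: 40.1
```

```bash
python3 -c "
from h import *
touch(4)"
```

```text
F [ 0.91 -0.82  1.92] sd [0.25 0.54 0.35] tcp [0.64684 0.09606 0.19701] rpy [-1.7997e+02  1.0000e-02 -8.8400e+01] M [-0.51  -0.65  -0.092] t 17.6
Fn 2.03  Ft 0.52 Fu -0.88 | along -48.6  slope -0.05  normal 0.82
```

Request:
send_rows:
  steps:
    - {"dp": [0,1.2,0],"roll": 0,"jaw": 3}
    - {"dp": [0,2.4,0],"roll": 0,"jaw": 3}
    - {"dp": [0,3.6,0],"roll": 0,"jaw": 3}
    - {"dp": [0,4.8,0],"roll": 0,"jaw": 3}
    - {"dp": [0,6,0],"roll": 0,"jaw": 3}

```text
time_s: 18.23
tcp_pos: [0.6405, 0.0958, 0.1968]
eef_rot: [180.0, 0.0, -88.4]
contact_force: [1.7, -1.2, 1.3]
gripper_width: 0.0125
gripper_force: 40.1
```

```bash
python3 -c "
from h import *
touch(4)"
```

```text
F [ 1.1  -1.08  1.23] sd [0.54 0.72 0.34] tcp [0.64045 0.09581 0.19678] rpy [179.98  -0.   -88.39] M [-0.494 -0.518 -0.07 ] t 18.43
Fn 1.66  Ft -0.12 Fu -1.07 | along -42.2  slope -0.25  normal 0.68
```

Request:
send_rows:
  steps:
    - {"dp": [-0.15,1.2,0.05],"roll": 0,"jaw": 3}
    - {"dp": [-0.3,2.4,0.1],"roll": 0,"jaw": 3}
    - {"dp": [-0.4,3.6,0.14],"roll": 0,"jaw": 3}
    - {"dp": [-0.5,4.8,0.17],"roll": 0,"jaw": 3}
    - {"dp": [-0.54,6,0.2],"roll": 0,"jaw": 3}

```text
time_s: 19.05
tcp_pos: [0.6346, 0.0962, 0.1967]
eef_rot: [-180.0, -0.0, -88.4]
contact_force: [2.7, -0.7, 2.3]
gripper_width: 0.013
gripper_force: 40.2
```

```bash
python3 -c "
from h import *
touch(4)"
```

```text
F [ 1.76 -1.62  1.77] sd [0.79 0.66 0.31] tcp [0.63449 0.09617 0.19665] rpy [179.99  -0.   -88.39] M [-0.651 -0.738 -0.09 ] t 19.25
Fn 2.42  Ft -0.22 Fu -1.71 | along -36.2  slope 0.09  normal 0.25
```

Request:
send_rows:
  steps:
    - {"dp": [-0.02,1.2,0.03],"roll": 0,"jaw": 3}
    - {"dp": [-0.04,2.4,0.06],"roll": 0,"jaw": 3}
    - {"dp": [-0.07,3.6,0.09],"roll": 0,"jaw": 3}
    - {"dp": [-0.09,4.8,0.12],"roll": 0,"jaw": 3}
    - {"dp": [-0.11,6,0.14],"roll": 0,"jaw": 3}

```text
time_s: 19.88
tcp_pos: [0.6286, 0.0962, 0.1965]
eef_rot: [-180.0, 0.0, -88.4]
contact_force: [1.8, -1.8, 2.1]
gripper_width: 0.0123
gripper_force: 40.2
```

Request:
send_rows:
  steps:
    - {"dp": [-0.02,1.2,0.03],"roll": 0,"jaw": 3}
    - {"dp": [-0.04,2.4,0.06],"roll": 0,"jaw": 3}
    - {"dp": [-0.07,3.6,0.09],"roll": 0,"jaw": 3}
    - {"dp": [-0.09,4.8,0.12],"roll": 0,"jaw": 3}
    - {"dp": [-0.11,6,0.14],"roll": 0,"jaw": 3}

```text
time_s: 20.5
tcp_pos: [0.6226, 0.0961, 0.1964]
eef_rot: [-180.0, 0.0, -88.4]
contact_force: [2.6, -1.6, 3.0]
gripper_width: 0.0128
gripper_force: 40.2
```

```bash
python3 -c "
from h import *
touch(4)"
```

```text
F [ 1.47 -1.89  2.39] sd [0.32 0.42 0.46] tcp [0.62245 0.09606 0.19632] rpy [ 1.7998e+02 -1.0000e-02 -8.8390e+01] M [-0.733 -0.83  -0.187] t 20.7
Fn 3.08  Ft -0.05 Fu -1.41 | along -24.2  slope 0.07  normal -0.16
```

Request:
send_rows:
  steps:
    - {"dp": [0,1.2,0],"roll": 0,"jaw": 3}
    - {"dp": [0,2.4,0],"roll": 0,"jaw": 3}
    - {"dp": [0,3.6,0],"roll": 0,"jaw": 3}
    - {"dp": [0,4.8,0],"roll": 0,"jaw": 3}
    - {"dp": [0,6,0],"roll": 0,"jaw": 3}

```text
time_s: 21.32
tcp_pos: [0.6165, 0.0959, 0.1963]
eef_rot: [180.0, 0.0, -88.4]
contact_force: [2.3, -1.4, 2.1]
gripper_width: 0.0126
gripper_force: 40.2
```

Request:
send_rows:
  steps:
    - {"dp": [0,1.2,0],"roll": 0,"jaw": 3}
    - {"dp": [0,2.4,0],"roll": 0,"jaw": 3}
    - {"dp": [0,3.6,0],"roll": 0,"jaw": 3}
    - {"dp": [0,4.8,0],"roll": 0,"jaw": 3}
    - {"dp": [0,6,0],"roll": 0,"jaw": 3}

```text
time_s: 21.95
tcp_pos: [0.6105, 0.0958, 0.1963]
eef_rot: [180.0, -0.0, -88.4]
contact_force: [1.7, -1.3, 1.8]
gripper_width: 0.0127
gripper_force: 40.2
```

```bash
python3 -c "
from h import *
touch(4)"
```

```text
F [ 1.74 -1.67  1.74] sd [0.47 1.05 0.35] tcp [0.61048 0.09577 0.1963 ] rpy [179.99  -0.   -88.39] M [-0.562 -0.775 -0.15 ] t 22.15
Fn 2.43  Ft -0.29 Fu -1.69 | along -12.2  slope 0.09  normal -0.20
```

Request:
send_rows:
  steps:
    - {"dp": [-0.01,1.2,0.02],"roll": 0,"jaw": 3}
    - {"dp": [-0.02,2.4,0.03],"roll": 0,"jaw": 3}
    - {"dp": [-0.04,3.6,0.05],"roll": 0,"jaw": 3}
    - {"dp": [-0.05,4.8,0.06],"roll": 0,"jaw": 3}
    - {"dp": [-0.06,6,0.08],"roll": 0,"jaw": 3}

```text
time_s: 22.78
tcp_pos: [0.6045, 0.0956, 0.1962]
eef_rot: [180.0, 0.0, -88.4]
contact_force: [1.4, -2.2, 1.6]
gripper_width: 0.012
gripper_force: 40.2
```

Request:
send_rows:
  steps:
    - {"dp": [-0.01,1.2,0.02],"roll": 0,"jaw": 3}
    - {"dp": [-0.02,2.4,0.03],"roll": 0,"jaw": 3}
    - {"dp": [-0.04,3.6,0.05],"roll": 0,"jaw": 3}
    - {"dp": [-0.05,4.8,0.06],"roll": 0,"jaw": 3}
    - {"dp": [-0.06,6,0.08],"roll": 0,"jaw": 3}

```text
time_s: 23.4
tcp_pos: [0.5986, 0.0955, 0.1962]
eef_rot: [180.0, -0.0, -88.4]
contact_force: [2.1, -1.4, 2.4]
gripper_width: 0.0124
gripper_force: 40.2
```

```bash
python3 -c "
from h import *
touch(4)"
```

```text
F [ 1.84 -1.33  2.19] sd [0.37 0.24 0.17] tcp [0.59848 0.09553 0.19616] rpy [179.99  -0.   -88.39] M [-0.604 -0.726 -0.056] t 23.6
Fn 2.58  Ft 0.26 Fu -1.80 | along -0.2  slope 0.08  normal -0.37
```

Steady at about 2.5 N; keep the same fall rate.

Request:
send_rows:
  steps:
    - {"dp": [-0.01,1.2,0.02],"roll": 0,"jaw": 3}
    - {"dp": [-0.02,2.4,0.03],"roll": 0,"jaw": 3}
    - {"dp": [-0.04,3.6,0.05],"roll": 0,"jaw": 3}
    - {"dp": [-0.05,4.8,0.06],"roll": 0,"jaw": 3}
    - {"dp": [-0.06,6,0.08],"roll": 0,"jaw": 3}

```text
time_s: 24.22
tcp_pos: [0.5926, 0.0954, 0.1961]
eef_rot: [-180.0, 0.0, -88.4]
contact_force: [1.9, -1.4, 2.2]
gripper_width: 0.0126
gripper_force: 40.1
```

Request:
send_rows:
  steps:
    - {"dp": [-0.01,1.2,0.02],"roll": 0,"jaw": 3}
    - {"dp": [-0.02,2.4,0.03],"roll": 0,"jaw": 3}
    - {"dp": [-0.04,3.6,0.05],"roll": 0,"jaw": 3}
    - {"dp": [-0.05,4.8,0.06],"roll": 0,"jaw": 3}
    - {"dp": [-0.06,6,0.08],"roll": 0,"jaw": 3}

```text
time_s: 24.85
tcp_pos: [0.5866, 0.0953, 0.196]
eef_rot: [180.0, -0.0, -88.4]
contact_force: [2.1, -1.2, 1.9]
gripper_width: 0.0128
gripper_force: 40.1
```

```bash
python3 -c "
from h import *
touch(4)"
```

```text
F [ 1.46 -1.34  1.7 ] sd [0.42 0.23 0.69] tcp [0.58647 0.09532 0.19599] rpy [179.99  -0.   -88.39] M [-0.601 -0.564 -0.085] t 25.05
Fn 2.19  Ft -0.05 Fu -1.42 | along 11.8  slope 0.08  normal -0.58
```

Request:
send_rows:
  steps:
    - {"dp": [-0.03,1.2,0.04],"roll": 0,"jaw": 3}
    - {"dp": [-0.05,2.4,0.07],"roll": 0,"jaw": 3}
    - {"dp": [-0.08,3.6,0.1],"roll": 0,"jaw": 3}
    - {"dp": [-0.1,4.8,0.13],"roll": 0,"jaw": 3}
    - {"dp": [-0.13,6,0.16],"roll": 0,"jaw": 3}

```text
time_s: 25.68
tcp_pos: [0.5806, 0.0953, 0.1959]
eef_rot: [-180.0, 0.0, -88.4]
contact_force: [2.1, -1.8, 1.8]
gripper_width: 0.0126
gripper_force: 40.1
```

Request:
send_rows:
  steps:
    - {"dp": [-0.02,1.2,0.03],"roll": 0,"jaw": 3}
    - {"dp": [-0.04,2.4,0.06],"roll": 0,"jaw": 3}
    - {"dp": [-0.06,3.6,0.08],"roll": 0,"jaw": 3}
    - {"dp": [-0.08,4.8,0.11],"roll": 0,"jaw": 3}
    - {"dp": [-0.1,6,0.13],"roll": 0,"jaw": 3}

```text
time_s: 26.3
tcp_pos: [0.5746, 0.0952, 0.1957]
eef_rot: [-180.0, -0.0, -88.4]
contact_force: [3.1, -2.1, 2.1]
gripper_width: 0.0125
gripper_force: 40.2
```

```bash
python3 -c "
from h import *
touch(4)"
```

```text
F [ 1.59 -1.25  1.6 ] sd [0.29 0.24 0.15] tcp [0.57443 0.09518 0.19569] rpy [179.98  -0.   -88.4 ] M [-0.657 -0.644 -0.126] t 26.5
Fn 2.06  Ft -0.04 Fu -1.56 | along 23.8  slope 0.05  normal -0.95
```

Request:
send_rows:
  steps:
    - {"dp": [-0.03,1.2,0.05],"roll": 0,"jaw": 3}
    - {"dp": [-0.06,2.4,0.09],"roll": 0,"jaw": 3}
    - {"dp": [-0.09,3.6,0.13],"roll": 0,"jaw": 3}
    - {"dp": [-0.12,4.8,0.17],"roll": 0,"jaw": 3}
    - {"dp": [-0.15,6,0.2],"roll": 0,"jaw": 3}

```text
time_s: 27.12
tcp_pos: [0.5686, 0.0952, 0.1956]
eef_rot: [-180.0, 0.0, -88.4]
contact_force: [2.2, -1.4, 1.3]
gripper_width: 0.0123
gripper_force: 40.2
```

Request:
send_rows:
  steps:
    - {"dp": [-0.03,1.2,0.04],"roll": 0,"jaw": 3}
    - {"dp": [-0.06,2.4,0.07],"roll": 0,"jaw": 3}
    - {"dp": [-0.09,3.6,0.11],"roll": 0,"jaw": 3}
    - {"dp": [-0.12,4.8,0.14],"roll": 0,"jaw": 3}
    - {"dp": [-0.14,6,0.18],"roll": 0,"jaw": 3}

```text
time_s: 27.75
tcp_pos: [0.5626, 0.0952, 0.1954]
eef_rot: [-180.0, 0.0, -88.4]
contact_force: [2.0, -2.5, 2.4]
gripper_width: 0.0123
gripper_force: 40.2
```

```bash
python3 -c "
from h import *
touch(4)"
```

```text
F [ 1.35 -1.95  2.42] sd [0.42 0.45 0.14] tcp [0.56245 0.09514 0.19533] rpy [179.99  -0.   -88.39] M [-0.737 -0.872 -0.121] t 27.95
Fn 3.13  Ft -0.08 Fu -1.29 | along 35.8  slope 0.07  normal -1.41
```

Request:
send_rows:
  steps:
    - {"dp": [0,1.2,0],"roll": 0,"jaw": 3}
    - {"dp": [0,2.4,0],"roll": 0,"jaw": 3}
    - {"dp": [0,3.6,0.02],"roll": 0,"jaw": 3}
    - {"dp": [-0.02,4.8,0.04],"roll": 0,"jaw": 3}
    - {"dp": [-0.04,6,0.05],"roll": 0,"jaw": 3}

```text
time_s: 28.58
tcp_pos: [0.5565, 0.095, 0.1953]
eef_rot: [180.0, -0.0, -88.4]
contact_force: [1.9, -0.9, 1.9]
gripper_width: 0.0124
gripper_force: 40.2
```

```bash
python3 -c "
from h import *
touch(4)"
```

```text
F [ 1.7  -1.59  2.33] sd [0.22 0.49 0.42] tcp [0.55643 0.09501 0.19526] rpy [179.99  -0.   -88.39] M [-0.656 -0.778 -0.156] t 28.77
Fn 2.84  Ft 0.14 Fu -1.66 | along 41.8  slope 0.06  normal -1.49
```

Request:
send_rows:
  steps:
    - {"dp": [-0.01,1.2,0.02],"roll": 0,"jaw": 3}
    - {"dp": [-0.03,2.4,0.04],"roll": 0,"jaw": 3}
    - {"dp": [-0.05,3.6,0.06],"roll": 0,"jaw": 3}
    - {"dp": [-0.06,4.8,0.08],"roll": 0,"jaw": 3}
    - {"dp": [-0.08,6,0.1],"roll": 0,"jaw": 3}

```text
time_s: 29.4
tcp_pos: [0.5506, 0.0949, 0.1952]
eef_rot: [180.0, 0.0, -88.4]
contact_force: [1.7, -2.6, 1.6]
gripper_width: 0.0128
gripper_force: 40.2
```

```bash
python3 -c "
from h import *
touch(3)"
```

```text
F [ 1.95 -1.29  1.8 ] sd [0.71 0.21 0.24] tcp [0.55043 0.09492 0.19516] rpy [179.98  -0.   -88.39] M [-0.629 -0.746 -0.119] t 29.55
Fn 2.24  Ft 0.05 Fu -1.91 | along 47.8  slope 0.07  normal -1.62
```

Request:
send_rows:
  steps:
    - {"dp": [-0.02,1.2,0.03],"roll": 0,"jaw": 3}
    - {"dp": [-0.04,2.4,0.05],"roll": 0,"jaw": 3}
    - {"dp": [-0.06,3.6,0.08],"roll": 0,"jaw": 3}
    - {"dp": [-0.08,4.8,0.1],"roll": 0,"jaw": 3}
    - {"dp": [-0.1,6,0.12],"roll": 0,"jaw": 3}

```text
time_s: 30.18
tcp_pos: [0.5445, 0.0949, 0.1951]
eef_rot: [180.0, 0.0, -88.4]
contact_force: [2.3, -1.8, 1.6]
gripper_width: 0.0126
gripper_force: 40.2
```

```bash
python3 -c "
from h import *
touch(3)"
```

```text
F [ 1.58 -2.07  1.97] sd [0.47 0.47 0.38] tcp [0.5444  0.09485 0.19504] rpy [179.98  -0.   -88.39] M [-0.598 -0.725 -0.12 ] t 30.32
Fn 2.85  Ft -0.45 Fu -1.52 | along 53.9  slope 0.06  normal -1.78
```

Request:
send_rows:
  steps:
    - {"dp": [5,0,-6.4],"roll": 0,"jaw": 3}
    - {"dp": [15,0,-19],"roll": 0,"jaw": 3}
    - {"dp": [30,0,-40],"roll": 0,"jaw": 3}
    - {"dp": [40,0,-70],"roll": 0,"jaw": 3}
    - {"dp": [60,0,-100],"roll": 0,"jaw": 3}

```text
time_s: 30.95
tcp_pos: [0.5459, 0.0342, 0.2966]
eef_rot: [180.0, 0.0, -88.4]
contact_force: [0.9, -0.2, -0.6]
gripper_width: 0.0129
gripper_force: 40.0
```

```bash
python3 -c "
from h import *
go((.6056,-.2492,.30),-4.3)"
```

```text
dp mm [285.  -51.6  -3.4] roll -1.467 | t 30.95 tcp [0.5459 0.0342 0.2966] rpy [ 1.7998e+02  2.0000e-02 -8.8370e+01] F [ 0.86 -0.17 -0.59] w 0.0129 J [ 24.   6.  -8.  -0. -76. -22.]
```

Request:
send_rows:
  steps:
    - {"dp": [45,-8,0],"roll": -0.17,"jaw": 3}
    - {"dp": [95,-17,0],"roll": -0.34,"jaw": 3}
    - {"dp": [145,-26,0],"roll": -0.51,"jaw": 3}
    - {"dp": [195,-35,0],"roll": -0.68,"jaw": 3}
    - {"dp": [240,-44,0],"roll": -0.85,"jaw": 3}

```text
time_s: 31.58
tcp_pos: [0.5967, -0.206, 0.2958]
eef_rot: [-180.0, 0.0, -39.4]
contact_force: [0.9, -0.2, -0.0]
gripper_width: 0.0129
gripper_force: 40.0
```

```bash
python3 -c "
from h import *
go((.6056,-.2492,.23),-4.3)"
```

```text
dp mm [34.3 27.7 65.8] roll -0.613 | t 31.57 tcp [ 0.5967 -0.206   0.2958] rpy [-1.7998e+02  1.0000e-02 -3.9400e+01] F [ 0.88 -0.17 -0.04] w 0.0129 J [ -1.  14.   2.  -0. -78.  52.]
```

Request:
send_rows:
  steps:
    - {"dp": [12,10,0],"roll": -0.16,"jaw": 3}
    - {"dp": [24,19,10],"roll": -0.32,"jaw": 3}
    - {"dp": [33,26,30],"roll": -0.48,"jaw": 3}
    - {"dp": [33,26,50],"roll": -0.613,"jaw": 3}
    - {"dp": [33,26,63],"roll": -0.613,"jaw": 3}

```text
time_s: 32.2
tcp_pos: [0.6051, -0.2453, 0.2314]
eef_rot: [-180.0, 0.1, -4.7]
contact_force: [0.6, -0.7, 0.2]
gripper_width: 0.0126
gripper_force: 40.0
```

Request:
send_rows:
  steps:
    - {"dp": [0,0,0],"roll": 0,"jaw": 3}
    - {"dp": [0,0,0],"roll": 0,"jaw": 3}
    - {"dp": [0,0,0],"roll": 0,"jaw": 3}

```text
time_s: 32.58
tcp_pos: [0.6062, -0.2448, 0.2331]
eef_rot: [180.0, -0.1, -4.6]
contact_force: [-0.5, -0.2, -0.4]
gripper_width: 0.0125
gripper_force: 40.0
```

```bash
python3 - <<'E'
from h import *
from plant import r
go((.6056,-.2492,.1282),-4.3)
for n,(x0,x1,y0,y1) in(("side",(335,375,80,172)),("top",(350,376,186,214))):
    c=r.capture(n); np.savez(f"{n}7.npz",**c)
    im=c["image"][y0:y1,x0:x1]; hsv=cv2.cvtColor(im,cv2.COLOR_BGR2HSV)
    m=cv2.inRange(hsv,(100,80,30),(130,255,255)); nl,_,stt,ce=cv2.connectedComponentsWithStats(m)
    print(n,[(stt[i,4],(ce[i]+[x0,y0]).round(1).tolist()) for i in range(1,nl) if stt[i,4]>4])
f,p=feel(4)
T=cam("top7.npz");S=cam("side7.npz");lean=np.array([.9972,-.075,0])
# band seen before at offset from G
for d in (.0822,.0845):
    for th in(35,37,39):
        t=np.radians(th);X=p+[0,0,.005]-d*(np.sin(t)*lean+np.array([0,0,np.cos(t)]));print(d,th,proj(T,X).round(1).tolist(),proj(S,X).round(1).tolist())
E
```

```text
dp mm [ -0.3   4.4 104.9] roll -0.005 | t 32.58 tcp [ 0.6062 -0.2448  0.2331] rpy [ 1.7999e+02 -9.0000e-02 -4.6000e+00] F [-0.55 -0.19 -0.35] w 0.0125 J [ -5.  18.  -1.   0. -71.  90.]
side [(np.int32(18), [350.7, 111.2]), (np.int32(16), [358.4, 144.2])]
top [(np.int32(15), [366.3, 206.5])]
F [-0.15  0.2  -0.62] sd [0.41 0.44 0.57] tcp [ 0.60593 -0.24477  0.23243] rpy [ 1.80e+02 -1.00e-02 -4.57e+00] M [-0.067  0.104  0.056] t 32.88
0.0822 35 [[366.7, 204.4]] [[357.6, 144.2]]
0.0822 37 [[366.8, 205.3]] [[358.3, 144.3]]
0.0822 39 [[366.8, 206.2]] [[359.1, 144.2]]
0.0845 35 [[366.5, 205.0]] [[357.8, 145.1]]
0.0845 37 [[366.6, 205.9]] [[358.6, 145.1]]
0.0845 39 [[366.6, 206.8]] [[359.4, 145.1]]
```

Request:
send_rows:
  steps:
    - {"dp": [-0.3,4.4,30],"roll": -0.005,"jaw": 3}
    - {"dp": [-0.3,4.4,60],"roll": -0.005,"jaw": 3}
    - {"dp": [-0.3,4.4,80],"roll": -0.005,"jaw": 3}
    - {"dp": [-0.3,4.4,90],"roll": -0.005,"jaw": 3}
    - {"dp": [-0.3,4.4,92],"roll": -0.005,"jaw": 3}

```text
time_s: 33.5
tcp_pos: [0.6051, -0.2492, 0.1398]
eef_rot: [180.0, 0.0, -4.3]
contact_force: [-0.5, 0.4, -0.6]
gripper_width: 0.0129
gripper_force: 40.0
```

Request:
send_rows:
  steps:
    - {"dp": [0,0,4],"roll": 0,"jaw": 3}
    - {"dp": [0,0,8],"roll": 0,"jaw": 3}
    - {"dp": [0,0,12],"roll": 0,"jaw": 3}
    - {"dp": [0,0,12],"roll": 0,"jaw": 3}

```text
time_s: 34.0
tcp_pos: [0.605, -0.2491, 0.1278]
eef_rot: [-180.0, 0.0, -4.3]
contact_force: [-0.8, -0.1, 0.3]
gripper_width: 0.0126
gripper_force: 40.0
```

```bash
python3 -c "
from h import *
feel(4);go((.5369,-.2441,.1509),-4.3)"
```

```text
F [ 0.08  0.21 -0.07] sd [0.68 0.5  0.08] tcp [ 0.60522 -0.24924  0.12817] rpy [ 1.80e+02 -1.00e-02 -4.28e+00] M [-0.132  0.162  0.043] t 34.2
dp mm [-68.6  -0.  -22.7] roll 0.0 | t 34.2 tcp [ 0.6053 -0.2492  0.1282] rpy [ 1.80e+02 -1.00e-02 -4.28e+00] F [ 1.19  0.08 -0.09] w 0.0128 J [ -5.  22.  -9.   0. -59.  91.]
```

Request:
send_rows:
  steps:
    - {"dp": [0,0,0],"roll": 0,"jaw": 5}
    - {"dp": [0,0,0],"roll": 0,"jaw": 5}
    - {"dp": [-6.5,0,-4.2],"roll": 0,"jaw": 5}
    - {"dp": [-12.6,0,-7.7],"roll": 0,"jaw": 5}
    - {"dp": [-19.5,0,-11.4],"roll": 0,"jaw": 5}
  newtons: 4

```text
time_s: 34.83
tcp_pos: [0.5852, -0.2477, 0.1399]
eef_rot: [180.0, -0.0, -4.3]
contact_force: [0.7, 0.2, -0.7]
gripper_width: 0.014
gripper_force: 4.0
```

Request:
send_rows:
  steps:
    - {"dp": [-7.2,0,-3.2],"roll": 0,"jaw": 5}
    - {"dp": [-14.5,0,-5.8],"roll": 0,"jaw": 5}
    - {"dp": [-22,0,-8],"roll": 0,"jaw": 5}
    - {"dp": [-29,0,-9.4],"roll": 0,"jaw": 5}
    - {"dp": [-35.5,0,-10.5],"roll": 0,"jaw": 5}

```text
time_s: 35.45
tcp_pos: [0.5498, -0.2451, 0.1501]
eef_rot: [180.0, -0.0, -4.3]
contact_force: [0.2, -1.0, 0.4]
gripper_width: 0.0138
gripper_force: 4.0
```

Request:
send_rows:
  steps:
    - {"dp": [-5,0,-0.4],"roll": 0,"jaw": 5}
    - {"dp": [-9,0,-0.7],"roll": 0,"jaw": 5}
    - {"dp": [-13.6,0,-0.8],"roll": 0,"jaw": 5}
    - {"dp": [-13.6,0,-0.8],"roll": 0,"jaw": 5}

```text
time_s: 35.95
tcp_pos: [0.5365, -0.2441, 0.1508]
eef_rot: [-180.0, 0.0, -4.3]
contact_force: [0.3, -0.3, -0.9]
gripper_width: 0.0134
gripper_force: 4.0
```

```bash
python3 - <<'E'
from h import *
from plant import r
go((.5413,-.2444,.1509),-4.3)
c=r.capture("side");np.savez("side8.npz",**c);c=r.capture("top");np.savez("top8.npz",**c)
S=cam("side8.npz");T=cam("top8.npz");feel(4)
a=cv2.resize(S[0][110:210,320:420],(560,560),interpolation=cv2.INTER_CUBIC)
b=cv2.resize(T[0][180:270,340:375],(218,560),interpolation=cv2.INTER_CUBIC)
cv2.imwrite("pics/straight.png",cv2.convertScaleAbs(np.hstack([a,b]),alpha=1.6))
E
```

```text
dp mm [ 4.8 -0.  -0.1] roll 0.0 | t 35.95 tcp [ 0.5365 -0.2441  0.1508] rpy [-1.80e+02  1.00e-02 -4.29e+00] F [ 0.3  -0.32 -0.87] w 0.0134 J [ -5.  16. -16.  -0. -59.  91.]
F [ 0.38 -0.09  0.07] sd [0.43 0.63 0.35] tcp [ 0.53686 -0.2441   0.15071] rpy [ 1.80e+02  1.00e-02 -4.28e+00] M [-0.077  0.071  0.019] t 36.25
```

View pics/straight.png

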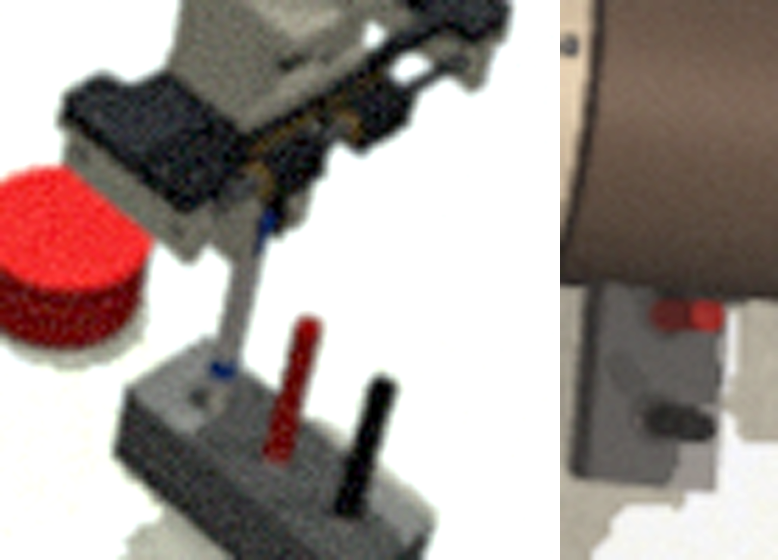

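Request:
send_rows:
  steps:
    - {"dp": [2.2,0,0],"roll": 0,"jaw": 5}
    - {"dp": [4.5,0,0],"roll": 0,"jaw": 5}
    - {"dp": [4.5,0,4],"roll": 0,"jaw": 5}
    - {"dp": [4.5,0,9],"roll": 0,"jaw": 5}
    - {"dp": [4.5,0,14],"roll": 0,"jaw": 5}

```text
time_s: 36.88
tcp_pos: [0.5411, -0.2444, 0.1363]
eef_rot: [-180.0, 0.0, -4.3]
contact_force: [0.0, 1.0, -1.0]
gripper_width: 0.014
gripper_force: 4.0
```

```bash
python3 -c "
from h import *
feel(3)"
```

```text
F [-0.24 -0.05 -0.51] sd [0.46 0.27 0.62] tcp [ 0.5408  -0.24431  0.13591] rpy [-1.80e+02  5.00e-02 -4.29e+00] M [-0.068  0.076  0.001] t 37.02
```

Request:
send_rows:
  steps:
    - {"dp": [0,0,4],"roll": 0,"jaw": 5}
    - {"dp": [0,0,8],"roll": 0,"jaw": 5}
    - {"dp": [0,0,12],"roll": 0,"jaw": 5}
    - {"dp": [0,0,14],"roll": 0,"jaw": 5}

```text
time_s: 37.52
tcp_pos: [0.5411, -0.2444, 0.1224]
eef_rot: [-180.0, 0.0, -4.3]
contact_force: [0.3, -0.5, 0.0]
gripper_width: 0.0136
gripper_force: 4.0
```

```bash
python3 -c "
from h import *
feel(4)"
```

```text
F [ 0.15 -0.25 -0.22] sd [0.69 0.48 0.24] tcp [ 0.54116 -0.2444   0.12255] rpy [180.    -0.    -4.28] M [-0.049  0.141  0.011] t 37.73
```

Request:
send_rows:
  steps:
    - {"dp": [0,0,1],"roll": 0,"jaw": 5}
    - {"dp": [0,0,2],"roll": 0,"jaw": 5}
    - {"dp": [0,0,3],"roll": 0,"jaw": 5}
    - {"dp": [0,0,3],"roll": 0,"jaw": 5}

```text
time_s: 38.22
tcp_pos: [0.5412, -0.2444, 0.1197]
eef_rot: [-180.0, 0.0, -4.3]
contact_force: [-0.5, -0.1, -1.2]
gripper_width: 0.0141
gripper_force: 4.0
```

```bash
python3 -c "
from h import *
feel(4)"
```

```text
F [-0.27  0.52 -0.66] sd [0.44 0.4  0.47] tcp [ 0.54125 -0.24442  0.11977] rpy [-180.     -0.     -4.29] M [-0.075  0.142  0.02 ] t 38.42
```

Request:
send_rows:
  steps:
    - {"dp": [0,0,0.5],"roll": 0,"jaw": 5}
    - {"dp": [0,0,1],"roll": 0,"jaw": 5}
    - {"dp": [0,0,1.5],"roll": 0,"jaw": 5}
    - {"dp": [0,0,1.5],"roll": 0,"jaw": 5}

```text
time_s: 38.92
tcp_pos: [0.5412, -0.2444, 0.1182]
eef_rot: [-180.0, 0.0, -4.3]
contact_force: [-0.2, -0.5, 0.1]
gripper_width: 0.0138
gripper_force: 4.0
```

```bash
python3 -c "
from h import *
feel(4)"
```

```text
F [ 0.27 -0.34 -0.46] sd [0.39 0.22 0.3 ] tcp [ 0.54124 -0.24442  0.11825] rpy [-180.     -0.     -4.29] M [-0.127  0.133 -0.037] t 39.12
```

Request:
send_rows:
  steps:
    - {"dp": [0,0,0.5],"roll": 0,"jaw": 5}
    - {"dp": [0,0,1],"roll": 0,"jaw": 5}
    - {"dp": [0,0,1.5],"roll": 0,"jaw": 5}
    - {"dp": [0,0,1.5],"roll": 0,"jaw": 5}

```text
time_s: 39.62
tcp_pos: [0.5412, -0.2444, 0.1167]
eef_rot: [180.0, 0.0, -4.3]
contact_force: [-0.2, 0.6, -1.3]
gripper_width: 0.0138
gripper_force: 4.0
```

```bash
python3 -c "
from h import *
feel(4)"
```

```text
F [ 0.22 -0.09 -0.42] sd [0.3  0.43 0.52] tcp [ 0.54123 -0.24443  0.11677] rpy [-180.     -0.     -4.29] M [-0.066  0.189  0.011] t 39.83
```

Request:
send_rows:
  steps:
    - {"dp": [0,0,0.5],"roll": 0,"jaw": 5}
    - {"dp": [0,0,1],"roll": 0,"jaw": 5}
    - {"dp": [0,0,1.5],"roll": 0,"jaw": 5}
    - {"dp": [0,0,1.5],"roll": 0,"jaw": 5}

```text
time_s: 40.33
tcp_pos: [0.5421, -0.2447, 0.1163]
eef_rot: [180.0, -0.1, -4.3]
contact_force: [0.1, 0.2, 6.2]
gripper_width: 0.0134
gripper_force: 4.0
```

```bash
python3 -c "
from h import *
feel(4)"
```

```text
F [-0.33  0.53  5.61] sd [0.36 0.39 0.5 ] tcp [ 0.54207 -0.24472  0.11625] rpy [ 1.7997e+02 -1.1000e-01 -4.2600e+00] M [-0.013  0.134  0.005] t 40.52
```

Request:
send_rows:
  steps:
    - {"dp": [0,0,0],"roll": 0,"jaw": 22}
    - {"dp": [0,0,0],"roll": 0,"jaw": 30}
    - {"dp": [0,0,0],"roll": 0,"jaw": 45}
    - {"dp": [0,0,0],"roll": 0,"jaw": 55}
    - {"dp": [0,0,-5],"roll": 0,"jaw": 55}

```text
time_s: 41.15
tcp_pos: [0.5409, -0.2444, 0.12]
eef_rot: [-180.0, 0.1, -4.3]
contact_force: [-0.1, -1.0, -0.4]
gripper_width: 0.0469
gripper_force: 0.0
```

Request:
send_rows:
  steps:
    - {"dp": [0,0,-20],"roll": 0,"jaw": 55}
    - {"dp": [0,0,-50],"roll": 0,"jaw": 55}
    - {"dp": [0,0,-90],"roll": 0,"jaw": 55}
    - {"dp": [0,0,-120],"roll": 0,"jaw": 55}
    - {"dp": [60,0,-125],"roll": 0,"jaw": 55}

```text
time_s: 41.78
tcp_pos: [0.6011, -0.2495, 0.2512]
eef_rot: [180.0, -0.4, -4.3]
contact_force: [1.5, 0.4, 0.3]
gripper_width: 0.0484
gripper_force: 0.0
```

Request:
send_rows:
  steps:
    - {"dp": [0,0,0],"roll": 0,"jaw": 55}
    - {"dp": [0,0,0],"roll": 0,"jaw": 55}

```text
time_s: 42.02
tcp_pos: [0.6008, -0.2488, 0.2447]
eef_rot: [-180.0, 0.1, -4.3]
contact_force: [-0.1, 0.2, 0.2]
gripper_width: 0.048
gripper_force: 0.0
```

```bash
python3 - <<'E'
from h import *
from plant import r
for n,(x0,x1,y0,y1) in(("side",(340,400,145,225)),("top",(335,385,195,265))):
    c=r.capture(n);np.savez(f"{n}9.npz",**c);im=c["image"][y0:y1,x0:x1];hsv=cv2.cvtColor(im,cv2.COLOR_BGR2HSV)
    for k,lo,hi in(("blue",(100,100,40),(130,255,255)),("red",(0,150,60),(8,255,255))):
        m=cv2.inRange(hsv,lo,hi); nl,_,s,ce=cv2.connectedComponentsWithStats(m)
        print(n,k,[(s[i].tolist(),(ce[i]+[x0,y0]).round(1).tolist()) for i in range(1,nl) if s[i,4]>6])
s=st();print(s["tcp_pos"],s["contact_force"],s["gripper_width"],s["time_s"])
# lid unmoved?
d=cv2.absdiff(c["image"][128:238,105:230],np.load("top0.npz")["image"][128:238,105:230]);print("printer diff px>40:",int((d.max(2)>40).sum()))
d=cv2.absdiff(np.load("side9.npz")["image"][160:340,105:285],np.load("side0.npz")["image"][160:340,105:285]);print("side printer diff:",int((d.max(2)>40).sum()))
E
```

```text
side blue [([20, 12, 4, 7, 21], [361.7, 159.9])]
side red [([0, 0, 7, 24, 91], [342.5, 154.2]), ([32, 22, 5, 10, 20], [373.8, 171.4]), ([27, 39, 6, 8, 17], [369.8, 187.6])]
top blue [([27, 16, 6, 5, 25], [364.6, 213.0])]
top red [([26, 33, 5, 5, 20], [362.9, 230.3])]
[ 0.60035657 -0.24886472  0.24534824] [ 0.09109944  0.29633829 -0.07559845] 0.04809392792227193 42.125
printer diff px>40: 3941
side printer diff: 246
```

```bash
python3 -c "
from plant import r
print(r.close_job())"
```

```text
the job is handed in; nothing more can be done
None
```

I drew the pen along the whole print line from far end to near end, at roughly 1.5–3 N and about 37° against the 38° slope. I then stood it back home in its socket, let go, and handed the job in at about 42 s; no contact with the lid was felt, but its angle was not re-measured.

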